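# Unscrew the crock, fill it with the garlic and put on the breathing cover

## Task

Put the garlic away: unscrew the tight metal lid from the terracotta crock with several twists (anticlockwise seen from above, without forcing the thread) until it lifts free, and lay it knob up on the chopping board, wholly on the board. Then put all the garlic bulbs on the worktop into the crock, leaving the lemon out, and last set the loose wooden cover on the crock's mouth, seated level on the rim.

Things in the scene. Friction and masses are not known exactly. Their poses are not given: they have to be found in the camera images.
- jar: terracotta crock, fixed to the worktop. Origin: centre of its underside, z up. 136 mm high, belly 156 mm across, neck (z = 106 to 136 mm) 140 mm outer, 132 mm inner diameter, inner floor at z = 6 mm. Right-hand two-start thread round the neck, 18 mm lead a turn; a springy rubber seal lies on the shoulder under the lid
- jar_rim (a point): centre of the crock's mouth at the height of the rim, 136 mm over its underside. Wall-cabinet doors hang above the back of the work, from about x = 0.59 m on and higher than z = 0.64 m: carry things low so that the wrist stays clear
- lid: aluminium screw lid, tight on the crock at first: 161 mm diameter, 28 mm high, on top a round knob of 54 mm diameter, 32 mm high. Origin: centre of the skirt's lower edge, z up; 112.5 mm over the crock's underside when shut. 160 g. Turned anticlockwise it rises 18 mm a turn, comes free after about 4 rad (two thirds of a turn), then lifts off. Needs up to 0.5 Nm: grip with 60 N or more
- lid_knob (a point): middle of the lid's knob, on the axis, 44.2 mm over the lid's origin, 16 mm over the lid's top face
- board: wooden chopping board, 230 mm (its x) by 330 mm (its y), 22 mm thick, fixed on the worktop at the right. Origin at the centre of its underside
- cover: loose round wooden cover with six dark vent dots, on the worktop at the left, knob up. Flange 148 mm diameter, 8 mm thick; under it a plug, 122 mm diameter, 8 mm deep, goes loosely into the crock's mouth, the flange on the rim. Origin: centre of the plug's underside, z up; seated, 8 mm below the rim. Knob 38 mm diameter, z = 22 to 48 mm. 150 g
- cover_knob (a point): middle of the cover's knob, 35 mm over the cover's origin
- garlic_1: a bulb of garlic, 60 x 57 mm and 58 mm high, about 40 g; origin at its underside; lies loose on the worktop in front of or left of the crock. Three to five of the five bulbs are there (the others read None from the start and need nothing)
- garlic_2: a bulb of garlic, 60 x 57 mm and 58 mm high, about 40 g; origin at its underside; lies loose on the worktop in front of or left of the crock. Three to five of the five bulbs are there (the others read None from the start and need nothing)
- garlic_3: a bulb of garlic, 60 x 57 mm and 58 mm high, about 40 g; origin at its underside; lies loose on the worktop in front of or left of the crock. Three to five of the five bulbs are there (the others read None from the start and need nothing)
- garlic_4: a bulb of garlic, 60 x 57 mm and 58 mm high, about 40 g; origin at its underside; lies loose on the worktop in front of or left of the crock. Three to five of the five bulbs are there (the others read None from the start and need nothing)
- garlic_5: a bulb of garlic, 60 x 57 mm and 58 mm high, about 40 g; origin at its underside; lies loose on the worktop in front of or left of the crock. Three to five of the five bulbs are there (the others read None from the start and need nothing)
- lemon: a yellow lemon, 78 x 55 mm and 56 mm high, lying among the garlic; it stays out of the crock
- salt_shaker: salt shaker, 44 mm diameter, 90 mm high, stands behind the crock; origin at its underside; must not be knocked over

How it is judged:
By the outcome, as a careful person would: the job done as asked, in the order asked, and still so for the second after the job is handed in, with the robot touching nothing.
Of garlic_1, garlic_2, garlic_3, garlic_4, garlic_5 only 3 to 5 are there at a start; the rules pass over those that are not, and their reading is None.
At some moment in a run one of garlic_1, garlic_2, garlic_3, garlic_4, garlic_5, cover may be knocked a few centimetres aside while the robot is not near it.
Once in a run the grip may slacken for a moment while it holds something.
It also fails if it takes over 200 s, if anything falls off the work surface, if the arm or the gripper's body presses on something with over 40 N, if the wrist force passes 120 N, or if a joint passes its speed limit or range.

## Robot

A 6-joint arm with a two-finger parallel gripper is mounted at the origin on a cart in front of the work surface, level with it; the furniture and walls round the work are solid. World frame = base frame: x ahead of the robot, y to its left, z up, the work surface at z = 0. Lengths are in mm, angles in rad, forces in N, time in s.
With the tool pointing down it reaches from about 350 to 775 mm from the base axis. Payload 7.3 kg.
Tool frame: the origin (TCP) lies at the very end of the fingers, on their centre line; the grasp point (between the pads) lies 19 mm behind it; z points along the fingers, y is the line along which they close (so a half turn about z gives the same grasp; the last joint's range is limited). The gripper opens to 92 mm and grips with 3 to 60 N. Pads are 19 mm wide; open, the fingers measure 130 mm over their backs; the gripper's body (75 mm by 190 mm) begins 47 mm behind the grasp point.
Start: joints at [1.103, 0.342, 1.524, -0, 1.275, -0.146], TCP at [166.03, 498.075, 226.741] pointing down, gripper open.
Joint ranges: [-2.53, 2.53], [-0.77, 2.02], [0.04, 2.7], [-1, 4.14], [0.28, 2.66], [-3.11, 3.11]. Speed limits (rad/s): [2.57, 2.57, 3.14, 3.14, 3.14, 3.14].

## Interface

Orientations are given as [roll, pitch, yaw] about the fixed x, y, z axes, in that order (R = Rz(yaw) Ry(pitch) Rx(roll)).
In Python, from plant import get_obs, vision, workorder gives the robot as it stands.
- The arm moves only by the shell command python3 -m pendant 'ROWS' [OPENING]. ROWS is a JSON object of lists of equal length, an entry for each row: "dp": the shift along the tool's x, y, z in m, a list of three; "rotation": the turn, a rotation vector about the tool's x, y, z in rad, a list of three. A call has 1 to 8 rows; each row is the pose to reach, as a shift and turn from the pose commanded when the call began, along the tool's axes at that moment; what a row does not reach only later rows make up. A row lasts 1/8 s, in which the tool goes at most 62.5 mm and 10.7 degrees, less where a joint would pass 70% of its speed; a pose out of reach is approached as far as the arm can. A call with a gripper value outside its range is refused whole. OPENING is the finger opening in m, from 0 to 0.0918, set as the call begins (- or left out, the last holds). The fingers move at their own pace and stop on an object; the grip force is fixed at half the most. Time passes only in rows, so rows that repeat a pose let the fingers close. It gives the time, the measured TCP pose, the force, the opening and the grip force at its end, in the units of the state.
- get_obs(): the state, without advancing time (a new reading comes with each control period).
- vision.capture(name): name is "scene" or "top" or "wrist"; returns a dict with "pixels" (384x512x3 uint8, red, green, blue), "vfov" (degrees; the focal length in pixels is half the picture's height over the tangent of half this angle, whatever the lens; pixels are square), "cx", "cy" (the principal point, pixels), "pose" (4x4, takes a point from camera to world coordinates); the wrist camera has in their place "T_tool_cam" (4x4, takes a point from camera to tool coordinates, whose origin is the TCP and whose axes are the flange's). Camera axes: x right, y up, looking along -z (the intrinsics and any distortion apply to the point x, -y, -z); pixel columns grow to the right and rows downward; lengths in mm; the calibration is good to about 2 mm. The wrist camera is an equidistant fisheye: a pixel r from the principal point sees the ray r / f radians off the axis. A picture is of the moment at which its call begins: read the wrist's pose just before it. There is no depth.
- workorder.close_job(): hands the job in; it is judged then, once.
The state is a dict: "time": time; "joint_positions": joint angles; "dq": joint speeds; "tau": joint torques, N m; "tool_pos": TCP position; "tcp_rot": TCP orientation; "contact_force": force on the tool from outside, world axes, zero at the start; "moment": the same for the moment, N m; "grip_width": finger opening in mm; "finger_force": force on a finger pad.
Only numpy, scipy, OpenCV 4.12 (cv2) and the standard library are available. Lean on these libraries where they do the work, as an engineer would, in place of code of your own. Each camera call takes 0.05 s, during which the arm holds its last target. There are 200 camera calls.

## Working session

There is one attempt and no reset: what is moved stays moved. The work goes in short steps, Python scripts to look and compute and a shell command to move; the robot and the scene stay as the last step left them, time stands still between calls to the robot, and variables do not carry over. Pictures are saved under pics/ and viewed, at most 14 in all, crops included, and the job is handed in when it is done.

```bash
ls; mkdir -p pics; python3 - <<'E'
from plant import get_obs, vision
import cv2
o=get_obs(); print(o)
for n in("top","scene"):
    c=vision.capture(n); print(n,c['vfov'],c['cx'],c['cy'],c['pose'],[k for k in c])
    cv2.imwrite(f'pics/{n}0.png',cv2.resize(c['pixels'][:,:,::-1],(800,600),interpolation=cv2.INTER_CUBIC))
E
```

```text
pics
{'time': 0.0, 'joint_positions': array([ 1.10297442e+00,  3.42678787e-01,  1.52501621e+00, -9.32862405e-06,
        1.27539874e+00, -1.46014086e-01]), 'dq': array([ 6.93324159e-05, -7.40621150e-04,  5.93964399e-04,  9.82655842e-04,
        2.40791249e-03,  1.14930480e-04]), 'tau': array([ 3.02220242e-04, -4.31239736e+01, -2.44219333e+01,  7.17246160e-02,
        5.61169500e-02, -1.78033547e-04]), 'tool_pos': array([165.85086549, 497.68515298, 226.06805141]), 'tcp_rot': array([-3.14010625e+00, -2.09574316e-04,  2.81978740e+00]), 'contact_force': array([ 0.00497441,  0.1706728 , -0.81156368]), 'moment': array([0.04200587, 0.04189976, 0.03322946]), 'finger_force': 0.0, 'grip_width': 91.76576271464053}
top 47.43825759739103 266.89736628561343 188.88135075088553 [[ 3.72589913e-01  7.14874765e-01 -5.91718536e-01 -1.92567782e+02]
 [-9.27994366e-01  2.85789555e-01 -2.39062309e-01 -2.64459587e+02]
 [-1.79263493e-03  6.38183673e-01  7.69882060e-01  1.11068122e+03]
 [ 0.00000000e+00  0.00000000e+00  0.00000000e+00  1.00000000e+00]] ['pixels', 'vfov', 'cx', 'cy', 'pose']
scene 45.876012430864506 263.01300930939306 188.5986832553051 [[-8.72098092e-01  3.36071616e-01 -3.55669492e-01  3.14701114e+01]
 [-4.89330737e-01 -5.99831005e-01  6.33054654e-01  9.93677388e+02]
 [-5.89888187e-04  7.26125770e-01  6.87561646e-01  1.14704741e+03]
 [ 0.00000000e+00  0.00000000e+00  0.00000000e+00  1.00000000e+00]] ['pixels', 'vfov', 'cx', 'cy', 'pose']
```

View pics/top0.png

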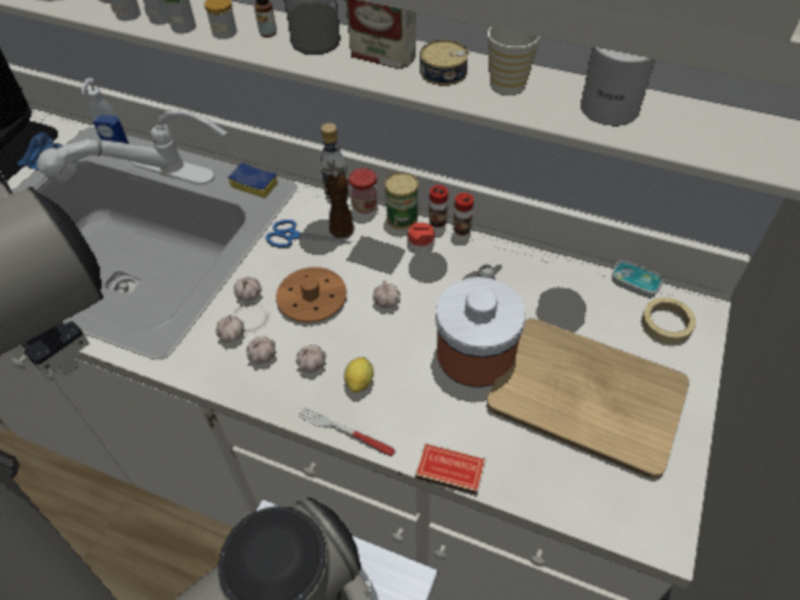

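View pics/scene0.png

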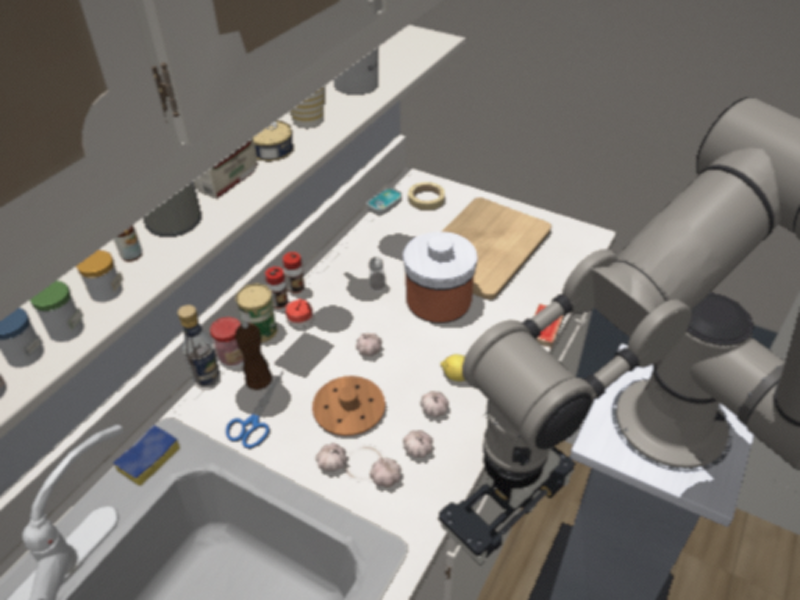

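The top view shows the crock with lid knob at (481,300), the cover knob at (310,288), and bulbs at (247,288), (230,328), (261,348), (311,358) and (386,294). The lemon is at (359,374) and the board is at the right. In the scene view the knob is at (441,243) and the cover knob at (348,395). I'll enlarge both.

```bash
cat > h.py <<'E'
import numpy as np, cv2
from plant import get_obs, vision
from scipy.spatial.transform import Rotation as R
def ray(c,u,v):
    f=c['pixels'].shape[0]/2/np.tan(np.radians(c['vfov']/2)); P=np.array(c['pose'])
    d=P[:3,:3]@np.array([(u-c['cx'])/f,-(v-c['cy'])/f,-1.]); return P[:3,3],d/np.linalg.norm(d)
def atz(c,u,v,z):
    o,d=ray(c,u,v); return o+d*(z-o[2])/d[2]
def tri(c1,p1,c2,p2):
    A=np.zeros((3,3));b=np.zeros(3);L=[ray(c1,*p1),ray(c2,*p2)]
    for o,d in L:
        M=np.eye(3)-np.outer(d,d);A+=M;b+=M@o
    x=np.linalg.solve(A,b); return x,[round(float(np.linalg.norm((np.eye(3)-np.outer(d,d))@(x-o))),1) for o,d in L]
def proj(c,X):
    P=np.array(c['pose']);f=c['pixels'].shape[0]/2/np.tan(np.radians(c['vfov']/2))
    q=(np.atleast_2d(X)-P[:3,3])@P[:3,:3]; return np.c_[c['cx']-f*q[:,0]/q[:,2],c['cy']+f*q[:,1]/q[:,2]]
def crop(c,x0,y0,w,h,s,name):
    cv2.imwrite(name,cv2.resize(c['pixels'][y0:y0+h,x0:x0+w,::-1],None,fx=s,fy=s,interpolation=cv2.INTER_CUBIC))
def delta(pos,yaw=None):
    "shift (m) in tool axes to world pos (mm), tool down, and yaw turn about tool z"
    o=get_obs();r=R.from_euler('xyz',o['tcp_rot']).as_matrix()
    return np.round(r.T@(np.array(pos)-o['tool_pos'])/1000,4),o['tcp_rot'][2]
def pr(): 
    o=get_obs();print(round(o['time'],2),o['tool_pos'].round(1),o['tcp_rot'].round(3),'q',o['joint_positions'].round(2),'F',o['contact_force'].round(1),'w',round(o['grip_width'],1),round(o['finger_force'],1))
E
python3 - <<'E'
from h import *
t=vision.capture('top');s=vision.capture('scene')
crop(t,130,155,210,100,3.8,'pics/tc.png');crop(s,190,130,150,190,3.1,'pics/sc.png')
k=.64
T=lambda p:(p[0]*k-.18,p[1]*k-.18)
pts={'lidknobtop':((481,297),(441,240)),'coverknobtop':((310,283),(348,390)),'g1':((386,294),(369,344)),'g2':((311,358),(435,404)),'g3':((261,348),(418,444)),'g4':((230,328),(386,471)),'g5':((247,288),(332,458)),'lemon':((359,374),(457,367))}
for n,(a,b) in pts.items():
    x,e=tri(t,T(a),s,T(b));print(n,x.round(1),e)
for p in [(535,323),(688,379),(665,468),(490,400)]: print('board',atz(t,*T(p),22).round(1))
E
```

```text
lidknobtop [561.6 -81.  178.5] [0.6, 0.6]
coverknobtop [573.7 282.1  48.9] [1.1, 1.1]
g1 [620.1 135.   22.6] [2.5, 2.5]
g2 [421.6 206.4  19.4] [2.4, 2.4]
g3 [405.  307.   21.2] [2.7, 2.7]
g4 [425.7 388.5  22.5] [1.2, 1.2]
g5 [529.1 412.3  20.7] [2.0, 2.0]
lemon [422.7 103.3  24.2] [0.1, 0.1]
board [ 665.1 -172.1   22. ]
board [ 643.7 -474.6   22. ]
board [ 445.5 -462.9   22. ]
board [ 462.1 -143.4   22. ]
```

View pics/tc.png

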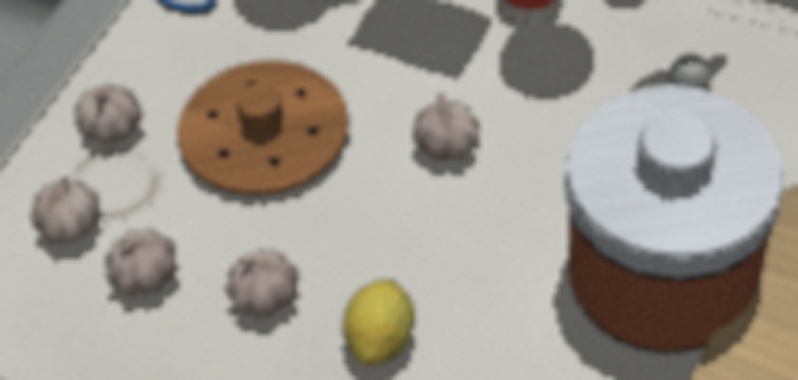

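View pics/sc.png

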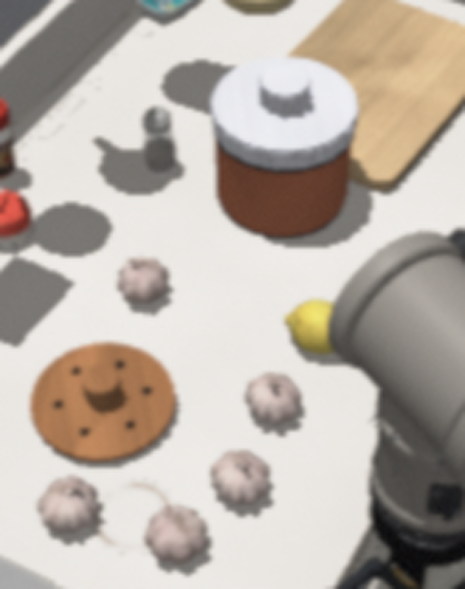

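The crops confirm it: lid knob top at crop (677,135) in top and (286,83) in scene. The five bulbs, cover and lemon are all clear. Next I'll triangulate from the finer pixels and plan the first move.

```bash
cat >> h.py <<'E'
tc=lambda x,y:(130+(x+.5)/3.8-.5,155+(y+.5)/3.8-.5)
sc=lambda x,y:(190+(x+.5)/3.1-.5,130+(y+.5)/3.1-.5)
E
python3 - <<'E'
from h import *
t=vision.capture('top');s=vision.capture('scene')
pts={'lidknobtop':((677,135),(286,81)),'lidface':((674,167),(284,105)),'covertop':((260,100),(101,376)),'cover':((263,122),(104,398)),'g1':((446,132),(144,284)),'g2':((262,283),(274,401)),'g3':((141,263),(242,480)),'g4':((66,210),(178,534)),'g5':((108,115),(69,507))}
for n,(a,b) in pts.items():
    x,e=tri(t,tc(*a),s,sc(*b));print(n,x.round(1),e)
for n,z,k in(('knobtop',172.7,'lidknobtop'),('g1',28,'g1')):
    print(n,atz(t,*tc(*pts[k][0]),z).round(1),atz(s,*sc(*pts[k][1]),z).round(1))
print(delta([561,-81,230])); pr()
E
```

```text
lidknobtop [563.3 -80.  171. ] [3.4, 3.4]
lidface [564.2 -80.7 134.5] [2.1, 2.1]
covertop [574.6 284.4  45.1] [0.3, 0.3]
cover [573.5 286.   14.4] [1.9, 1.9]
g1 [620.  134.7  15.8] [2.4, 2.4]
g2 [421.6 207.7  17.7] [2.5, 2.5]
g3 [403.3 306.5  18.2] [1.9, 1.9]
g4 [425.2 389.   21.1] [1.8, 1.8]
g5 [529.9 412.4  17.4] [1.0, 1.0]
knobtop [566.3 -80.5 172.7] [558.7 -75.4 172.7]
g1 [613.9 130.4  28. ] [611.1 145.4  28. ]
(array([-0.5579, -0.4243, -0.0034]), np.float64(2.819822194837739))
0.3 [166.  498.  226.5] [-3.141 -0.     2.82 ] q [ 1.1   0.34  1.52  0.    1.28 -0.15] F [ 0.4 -0.7 -0.4] w 91.9 0.0
```

```bash
Z=0
python3 -m pendant '{"dp":[[-0.011,-0.008,0],[-0.039,-0.030,0],[-0.078,-0.059,0],[-0.123,-0.093,0],[-0.167,-0.127,0],[-0.212,-0.161,0],[-0.257,-0.195,0],[-0.301,-0.229,0]],"rotation":[[0,0,0],[0,0,0],[0,0,0],[0,0,0],[0,0,0],[0,0,0],[0,0,0],[0,0,0]]}' 0.0918
python3 -m pendant '{"dp":[[-0.045,-0.034,0],[-0.089,-0.068,0],[-0.134,-0.102,0],[-0.173,-0.131,0],[-0.206,-0.157,0],[-0.229,-0.174,0],[-0.245,-0.187,0],[-0.257,-0.195,0]],"rotation":[[0,0,0.1],[0,0,0.25],[0,0,0.4],[0,0,0.55],[0,0,0.7],[0,0,0.85],[0,0,1.0],[0,0,1.15]]}'
python3 -m pendant '{"dp":[[0,0,0],[0,0,0],[0,0,0],[0,0,0],[0,0,0],[0,0,0],[0,0,0],[0,0,0]],"rotation":[[0,0,0.17],[0,0,0.34],[0,0,0.51],[0,0,0.68],[0,0,0.85],[0,0,1.02],[0,0,1.19],[0,0,1.36]]}'
python3 - <<'E'
from h import *
pr();c=vision.capture('wrist');print(c['vfov'],c['cx'],c['cy'],np.array(c['T_tool_cam']).round(4).tolist())
cv2.imwrite('pics/w1.png',cv2.resize(c['pixels'][:,:,::-1],(800,600),interpolation=cv2.INTER_CUBIC))
E
```

```text
time: 1.3
tool_pos: [379.8, 183.3, 227.0]
tcp_rot: [3.141, 0.001, 2.819]
contact_force: [0.8, 1.5, 0.1]
grip_width: 91.3
finger_force: 0.0
time: 2.3
tool_pos: [561.1, -82.4, 226.6]
tcp_rot: [-3.141, 0.0, 1.664]
contact_force: [0.0, 0.3, -0.0]
grip_width: 91.7
finger_force: 0.0
time: 3.3
tool_pos: [560.7, -81.3, 226.7]
tcp_rot: [-3.142, 0.0, 0.304]
contact_force: [0.5, -0.9, -0.4]
grip_width: 91.7
finger_force: 0.0
3.3 [560.7 -81.3 226.7] [-3.142  0.     0.304] q [-0.28  0.42  1.41 -0.    1.32  0.99] F [ 0.5 -0.9 -0.4] w 91.7 0.0
65.70646984690485 253.0052186002646 188.88355430227506 [[0.0001, 0.9659, 0.2588, 70.9731], [1.0, 0.0002, -0.0013, 0.1518], [-0.0013, 0.2588, -0.9659, -158.7655], [0.0, 0.0, 0.0, 1.0]]
```

View pics/w1.png

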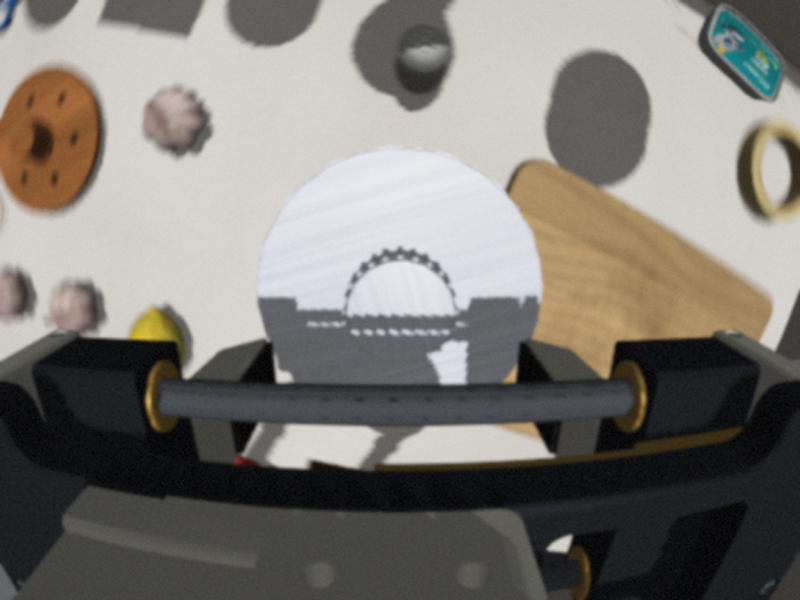

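The lid's outer edge spans (258..542, 280) with its top at (400,148), and the bright knob top is centred near (400,303). The bulb by the crock is at (176,118) and the cover is at the left. I'll fit the circles.

```bash
cat >> h.py <<'E'
def wray(c,o,u,v):
    f=c['pixels'].shape[0]/2/np.tan(np.radians(c['vfov']/2)); x,y=u-c['cx'],v-c['cy']; r=np.hypot(x,y)+1e-9;th=r/f
    d=np.array([np.sin(th)*x/r,-np.sin(th)*y/r,-np.cos(th)]);T=np.array(c['T_tool_cam']);Rt=R.from_euler('xyz',o['tcp_rot']).as_matrix()
    return Rt@T[:3,3]+o['tool_pos'],Rt@T[:3,:3]@d
def watz(c,o,u,v,z):
    a,d=wray(c,o,u,v); return a+d*(z-a[2])/d[2]
def w8(p): return (p[0]*.64-.18,p[1]*.64-.18)
def circ(P,r=None):
    from scipy.optimize import least_squares
    P=np.array(P)[:,:2];g=lambda q:np.hypot(*(P-q[:2]).T)-(r or q[2])
    s=least_squares(g,[*P.mean(0),50]);return s.x.round(1),s.fun.round(1)
def show(c,name): cv2.imwrite(name,cv2.resize(c['pixels'][:,:,::-1],(800,600),interpolation=cv2.INTER_CUBIC))
E
python3 - <<'E'
from h import *
o=get_obs();c=vision.capture('wrist')
L=[(258,280),(542,280),(400,148),(300,185),(500,185),(268,230),(532,230)]
print(circ([watz(c,o,*w8(p),140.7) for p in L]))
K=[(345,303),(456,303),(400,249),(362,265),(438,265)]
print(circ([watz(c,o,*w8(p),172.7) for p in K]))
for n,p,z in(('g1',(176,118),27),('g2',(75,305),27),('cover',(50,140),16),('salt',(422,45),90),('b1',(536,160),22),('b2',(770,296),22)):print(n,watz(c,o,*w8(p),z).round(1))
E
```

```text
(array([566.7, -82.7,  80.2]), array([-0.4, -0.3, -0.9,  0.4,  0.3,  0.5,  0.5]))
(array([570.5, -81.2,  26.5]), array([-0. ,  0.2,  0.4, -0.1, -0.4]))
g1 [628.  126.4  27. ]
g2 [437.6 202.5  27. ]
cover [584.7 272.   16. ]
salt [714.2 -52.3  90. ]
b1 [ 674.9 -163.8   22. ]
b2 [ 649.9 -465.5   22. ]
```

```bash
python3 -m pendant '{"dp":[[0,0,0],[0,0,0],[0,0,0],[0,0,0],[0,0,0],[0,0,0],[0,0,0],[0,0,0]],"rotation":[[0,0,0.17],[0,0,0.34],[0,0,0.51],[0,0,0.68],[0,0,0.85],[0,0,1.02],[0,0,1.19],[0,0,1.36]]}'
python3 -m pendant '{"dp":[[0,0,0],[0,0,0],[0,0,0],[0,0,0]],"rotation":[[0,0,0.15],[0,0,0.3],[0,0,0.3],[0,0,0.3]]}'
python3 - <<'E'
from h import *
pr();c=vision.capture('wrist');show(c,'pics/w2.png')
E
```

```text
time: 4.4
tool_pos: [560.9, -81.1, 226.7]
tcp_rot: [3.141, 0.0, -1.052]
contact_force: [-0.2, -0.4, -0.1]
grip_width: 91.9
finger_force: 0.0
time: 4.9
tool_pos: [561.1, -80.8, 226.7]
tcp_rot: [3.142, 0.0, -1.346]
contact_force: [-0.4, 0.3, 0.7]
grip_width: 91.8
finger_force: 0.0
4.9 [561.1 -80.8 226.7] [ 3.142  0.    -1.346] q [-0.28  0.42  1.41  0.    1.32  2.64] F [-0.4  0.3  0.7] w 91.8 0.0
```

View pics/w2.png

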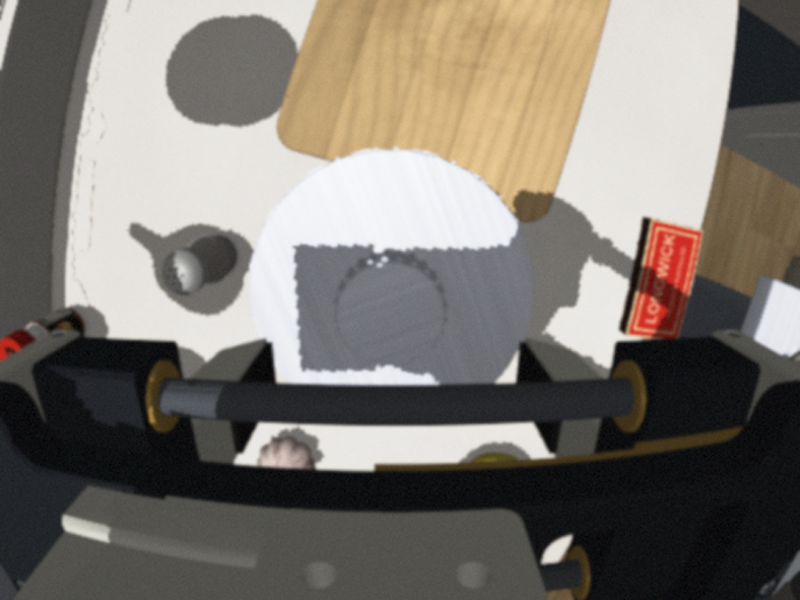

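The lid spans columns 249–533 with its top at row 149. The knob is centred near (391,310). The board's near corners are at about (280,140) and (540,218), and the salt shaker is at (185,270).

```bash
python3 - <<'E'
from h import *
o=get_obs();c=vision.capture('wrist')
L=[(249,280),(533,280),(391,149),(258,230),(524,230)]
print(circ([watz(c,o,*w8(p),140.7) for p in L]))
K=[(335,308),(447,308),(391,260)]
print(circ([watz(c,o,*w8(p),172.7) for p in K]))
for p in((278,130),(316,0),(540,222),(609,0)): print(watz(c,o,*w8(p),22).round(1))
for t in ([566,-83,144],): print(delta(t))
E
```

```text
(array([566. , -82.9,  80.6]), array([-0.6, -0.7, -0.8,  1. ,  1.1]))
(array([565.4, -82.6,  27.2]), array([0., 0., 0.]))
[ 676.7 -164.2   22. ]
[ 672.2 -276.    22. ]
[ 456.5 -139.4   22. ]
[ 438.1 -346.2   22. ]
(array([ 0.0033, -0.0042,  0.0827]), np.float64(-1.3474691554182283))
```

```bash
python3 -m pendant '{"dp":[[0.002,-0.002,0.01],[0.003,-0.004,0.03],[0.003,-0.004,0.05],[0.003,-0.004,0.065],[0.003,-0.004,0.075],[0.003,-0.004,0.08],[0.003,-0.004,0.082],[0.003,-0.004,0.082]],"rotation":[[0,0,0],[0,0,0.05],[0,0,0.1],[0,0,0.15],[0,0,0.2],[0,0,0.2],[0,0,0.2],[0,0,0.2]]}'
python3 -m pendant '{"dp":[[0,0,0],[0,0,0],[0,0,0],[0,0,0],[0,0,0],[0,0,0],[0,0,0],[0,0,0]],"rotation":[[0,0,0],[0,0,0],[0,0,0],[0,0,0],[0,0,0],[0,0,0],[0,0,0],[0,0,0]]}' 0
python3 -c "
from h import *;pr();print(get_obs()['moment'])"
```

```text
time: 6.0
tool_pos: [566.0, -82.7, 144.8]
tcp_rot: [-3.141, 0.0, -1.549]
contact_force: [-0.7, -0.3, 0.1]
grip_width: 91.9
finger_force: 0.0
time: 7.0
tool_pos: [565.3, -82.7, 144.6]
tcp_rot: [3.14, 0.0, -1.55]
contact_force: [-5.8, -0.6, 2.1]
grip_width: 53.7
finger_force: 30.0
7.0 [565.3 -82.7 144.6] [ 3.14  0.   -1.55] q [-0.28  0.5   1.51 -0.    1.13  2.84] F [-5.8 -0.6  2.1] w 53.7 30.0
[-0.0399427   0.90572972  0.04319523]
```

```bash
python3 -m pendant '{"dp":[[0,0,-0.0001],[0,0,-0.0003],[0,0,-0.0005],[0,0,-0.0007],[0,0,-0.0010],[0,0,-0.0012],[0,0,-0.0014],[0,0,-0.0016]],"rotation":[[0,0,-0.04],[0,0,-0.10],[0,0,-0.17],[0,0,-0.25],[0,0,-0.33],[0,0,-0.41],[0,0,-0.49],[0,0,-0.56]]}'
python3 - <<'E'
from h import *
pr();print(get_obs()['moment']);c=vision.capture('wrist');show(c,'pics/w3.png')
E
```

```text
time: 8.0
tool_pos: [565.5, -82.2, 145.8]
tcp_rot: [3.141, 0.002, -0.988]
contact_force: [-3.4, 1.4, -1.0]
grip_width: 53.4
finger_force: 30.0
8.0 [565.5 -82.2 145.8] [ 3.141e+00  2.000e-03 -9.880e-01] q [-0.28  0.5   1.51  0.    1.13  2.28] F [-3.4  1.4 -1. ] w 53.4 30.0
[ 0.29854819  0.61685665 -0.15660384]
```

```bash
for i in 1; do python3 -m pendant '{"dp":[[0,0,-0.0002],[0,0,-0.0005],[0,0,-0.0009],[0,0,-0.0013],[0,0,-0.0017],[0,0,-0.0021],[0,0,-0.0025],[0,0,-0.0028]],"rotation":[[0,0,-0.08],[0,0,-0.20],[0,0,-0.33],[0,0,-0.46],[0,0,-0.60],[0,0,-0.73],[0,0,-0.86],[0,0,-0.98]]}'; done
python3 - <<'E'
from h import *
pr();print(get_obs()['moment']);c=vision.capture('wrist');show(c,'pics/w4.png')
a=cv2.imread('pics/w3.png')[130:400,220:560];b=cv2.imread('pics/w4.png')[130:400,220:560];c=cv2.imread('pics/w2.png')[130:400,220:560]
cv2.imwrite('pics/cmp.png',cv2.resize(np.hstack([a,b]),(800,318)))
E
```

```text
time: 9.05
tool_pos: [565.6, -82.5, 148.6]
tcp_rot: [-3.141, 0.001, -0.007]
contact_force: [-3.6, 1.4, -2.4]
grip_width: 53.6
finger_force: 30.0
9.05 [565.6 -82.5 148.6] [-3.141e+00  1.000e-03 -7.000e-03] q [-0.28  0.5   1.51  0.    1.14  1.3 ] F [-3.6  1.4 -2.4] w 53.6 30.0
[ 0.06955841  0.7337768  -0.11406695]
```

View pics/cmp.png

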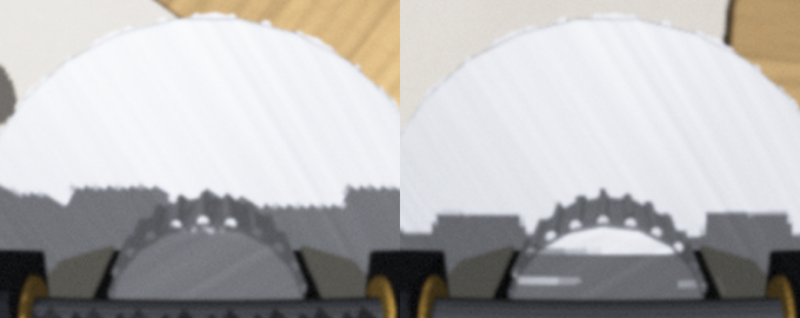

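The brushing on the lid keeps its angle to the gripper, so the lid is turning with it. I'll keep going.

```bash
python3 -m pendant '{"dp":[[0,0,-0.0002],[0,0,-0.0005],[0,0,-0.0009],[0,0,-0.0013],[0,0,-0.0017],[0,0,-0.0021],[0,0,-0.0025],[0,0,-0.0028]],"rotation":[[0,0,-0.08],[0,0,-0.20],[0,0,-0.33],[0,0,-0.46],[0,0,-0.60],[0,0,-0.73],[0,0,-0.86],[0,0,-0.98]]}'
python3 -m pendant '{"dp":[[0,0,-0.0002],[0,0,-0.0005],[0,0,-0.0009],[0,0,-0.0013],[0,0,-0.0017],[0,0,-0.0021],[0,0,-0.0025],[0,0,-0.0028]],"rotation":[[0,0,-0.08],[0,0,-0.20],[0,0,-0.33],[0,0,-0.46],[0,0,-0.60],[0,0,-0.73],[0,0,-0.86],[0,0,-0.98]]}'
python3 -m pendant '{"dp":[[0,0,-0.0002],[0,0,-0.0005],[0,0,-0.0009],[0,0,-0.0013],[0,0,-0.0017],[0,0,-0.0021],[0,0,-0.0025],[0,0,-0.0028]],"rotation":[[0,0,-0.08],[0,0,-0.20],[0,0,-0.33],[0,0,-0.46],[0,0,-0.60],[0,0,-0.73],[0,0,-0.86],[0,0,-0.98]]}'
python3 - <<'E'
from h import *
pr();print(get_obs()['moment'])
E
```

```text
time: 10.1
tool_pos: [565.9, -82.0, 151.5]
tcp_rot: [-3.141, -0.001, 0.971]
contact_force: [-1.2, 2.9, -1.7]
grip_width: 53.4
finger_force: 30.0
time: 11.1
tool_pos: [565.4, -81.7, 154.1]
tcp_rot: [-3.141, -0.002, 1.951]
contact_force: [-5.2, 1.6, -2.4]
grip_width: 53.6
finger_force: 30.0
time: 12.1
tool_pos: [564.4, -81.8, 156.5]
tcp_rot: [3.14, -0.004, 2.93]
contact_force: [-6.0, 3.0, -1.1]
grip_width: 53.5
finger_force: 30.0
12.1 [564.4 -81.8 156.5] [ 3.14  -0.004  2.93 ] q [-0.28  0.49  1.5   0.    1.16 -1.64] F [-6.   3.  -1.1] w 53.5 30.0
[ 0.58149846  0.99401097 -0.15821992]
```

```bash
python3 -m pendant '{"dp":[[0,0,-0.001],[0,0,-0.003],[0,0,-0.005],[0,0,-0.007]],"rotation":[[0,0,-0.03],[0,0,-0.08],[0,0,-0.12],[0,0,-0.15]]}'
python3 - <<'E'
from h import *
pr();print(get_obs()['moment'])
E
```

```text
time: 12.6
tool_pos: [564.9, -82.5, 163.7]
tcp_rot: [3.141, -0.003, 3.079]
contact_force: [-5.1, -0.7, -2.9]
grip_width: 53.3
finger_force: 30.0
12.6 [564.9 -82.5 163.7] [ 3.141e+00 -3.000e-03  3.079e+00] q [-0.28  0.48  1.49 -0.    1.18 -1.79] F [-5.1 -0.7 -2.9] w 53.3 30.0
[ 0.14286736  0.92443434 -0.16886868]
```

```bash
python3 -m pendant '{"dp":[[0,0,-0.005],[0,0,-0.015],[0,0,-0.028],[0,0,-0.042],[0,0,-0.054],[0,0,-0.062],[0,0,-0.066],[0,0,-0.066]],"rotation":[[0,0,0],[0,0,0],[0,0,0],[0,0,0],[0,0,0],[0,0,0],[0,0,0],[0,0,0]]}'
python3 -m pendant '{"dp":[[0,-0.01,0],[-0.001,-0.04,0],[-0.003,-0.08,0],[-0.005,-0.125,0],[-0.007,-0.17,0],[-0.008,-0.205,0],[-0.009,-0.225,0],[-0.009,-0.230,0]],"rotation":[[0,0,0],[0,0,0],[0,0,0],[0,0,0],[0,0,0],[0,0,0],[0,0,0],[0,0,0]]}'
python3 - <<'E'
from h import *
pr();o=get_obs();print(o['moment']);c=vision.capture('wrist');show(c,'pics/w5.png')
E
```

```text
time: 13.6
tool_pos: [565.8, -82.7, 230.5]
tcp_rot: [3.142, 0.0, 3.08]
contact_force: [0.5, -0.3, -2.6]
grip_width: 53.6
finger_force: 30.0
time: 14.6
tool_pos: [560.3, -313.7, 229.9]
tcp_rot: [3.141, -0.001, 3.078]
contact_force: [1.2, -0.2, -1.6]
grip_width: 53.5
finger_force: 30.0
14.6 [ 560.3 -313.7  229.9] [ 3.141e+00 -1.000e-03  3.078e+00] q [-0.63  0.56  1.16  0.    1.42 -2.14] F [ 1.2 -0.2 -1.6] w 53.5 30.0
[ 0.06320887  0.0014912  -0.02446057]
```

View pics/w5.png

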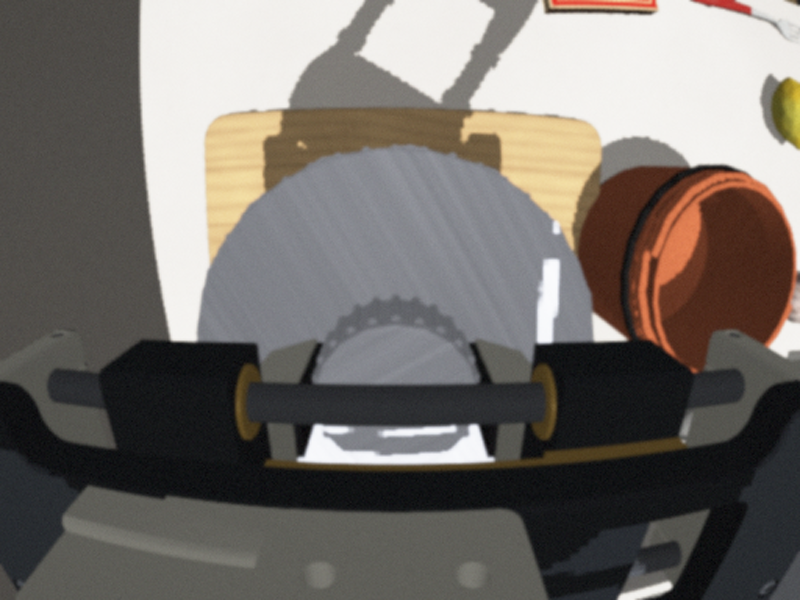

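The lid is held clear of the crock, over the board. The board's near edge is at row ~110, its left edge near col 207 and its right edge near col 600.

```bash
python3 - <<'E'
from h import *
o=get_obs();c=vision.capture('wrist')
for p in((212,125),(206,150),(210,230),(260,112),(400,108),(550,118),(600,140),(590,200),(690,178),(795,265)): print(p,watz(c,o,*w8(p),22).round(1))
E
```

```text
(212, 125) [ 437.5 -456.    22. ]
(206, 150) [ 457.6 -463.    22. ]
(210, 230) [ 524.7 -466.6   22. ]
(260, 112) [ 432.9 -413.7   22. ]
(400, 108) [ 440.8 -302.3   22. ]
(550, 118) [ 451.1 -181.9   22. ]
(600, 140) [ 468.3 -137.7   22. ]
(590, 200) [ 518.9 -148.4   22. ]
(690, 178) [498.2 -43.7  22. ]
(795, 265) [583.9 117.8  22. ]
```

```bash
python3 -m pendant '{"dp":[[0.0005,0.001,0.01],[0.001,0.003,0.035],[0.002,0.005,0.07],[0.002,0.005,0.105],[0.002,0.005,0.135],[0.002,0.005,0.155],[0.002,0.005,0.165],[0.002,0.005,0.168]],"rotation":[[0,0,0],[0,0,0],[0,0,0],[0,0,0],[0,0,0],[0,0,0],[0,0,0],[0,0,0]]}'
python3 -m pendant '{"dp":[[0,0,0.002],[0,0,0.004],[0,0,0.006],[0,0,0.007]],"rotation":[[0,0,0],[0,0,0],[0,0,0],[0,0,0]]}'
```

```text
time: 15.7
tool_pos: [559.0, -306.9, 62.2]
tcp_rot: [3.141, -0.0, 3.081]
contact_force: [0.4, 0.1, -1.1]
grip_width: 53.7
finger_force: 30.0
time: 16.2
tool_pos: [559.0, -307.8, 55.6]
tcp_rot: [-3.142, 0.0, 3.08]
contact_force: [0.5, -0.7, -2.2]
grip_width: 53.4
finger_force: 30.0
```

```bash
python3 -m pendant '{"dp":[[0,0,0.0007],[0,0,0.0015],[0,0,0.002],[0,0,0.002]],"rotation":[[0,0,0],[0,0,0],[0,0,0],[0,0,0]]}'
```

```text
time: 16.7
tool_pos: [559.4, -307.9, 54.6]
tcp_rot: [-3.141, 0.001, 3.08]
contact_force: [-0.9, 0.7, 5.6]
grip_width: 53.2
finger_force: 30.0
```

```bash
python3 -m pendant '{"dp":[[0,0,0],[0,0,0],[0,0,0],[0,0,0],[0,0,-0.01],[0,0,-0.03],[0,0,-0.07],[0,0,-0.11]],"rotation":[[0,0,0],[0,0,0],[0,0,0],[0,0,0],[0,0,0],[0,0,0],[0,0,0],[0,0,0]]}' 0.0918
python3 -m pendant '{"dp":[[0,0,-0.04],[0.001,0.005,-0.06],[0.006,0.02,-0.07],[0.015,0.055,-0.07],[0.03,0.1,-0.07],[0.045,0.155,-0.07],[0.063,0.215,-0.07],[0.081,0.275,-0.07]],"rotation":[[0,0,0],[0,0,0],[0,0,0],[0,0,0],[0,0,0],[0,0,0],[0,0,0],[0,0,0]]}'
python3 -m pendant '{"dp":[[0.018,0.06,0],[0.035,0.12,0],[0.05,0.175,0],[0.063,0.22,0],[0.074,0.255,0],[0.081,0.28,0],[0.084,0.29,0],[0.085,0.294,0]],"rotation":[[0,0,0.08],[0,0,0.2],[0,0,0.35],[0,0,0.5],[0,0,0.65],[0,0,0.8],[0,0,0.95],[0,0,1.1]]}'
python3 -m pendant '{"dp":[[0,0,0],[0,0,0],[0,0,0],[0,0,0],[0,0,0],[0,0,0],[0,0,0],[0,0,0]],"rotation":[[0,0,0.17],[0,0,0.34],[0,0,0.51],[0,0,0.68],[0,0,0.85],[0,0,1.02],[0,0,1.19],[0,0,1.36]]}'
python3 - <<'E'
from h import *
pr();c=vision.capture('wrist');show(c,'pics/w6.png')
E
```

```text
time: 17.7
tool_pos: [558.9, -307.7, 165.2]
tcp_rot: [-3.142, 0.0, 3.08]
contact_force: [-0.1, -0.3, 0.4]
grip_width: 92.0
finger_force: 0.0
time: 18.7
tool_pos: [493.5, -26.1, 233.1]
tcp_rot: [3.141, -0.001, 3.08]
contact_force: [0.3, 0.3, 0.1]
grip_width: 91.6
finger_force: 0.0
time: 19.7
tool_pos: [426.8, 271.0, 233.0]
tcp_rot: [-3.14, -0.0, 1.977]
contact_force: [0.7, 0.6, 0.5]
grip_width: 91.9
finger_force: 0.0
time: 20.7
tool_pos: [427.2, 270.2, 233.1]
tcp_rot: [-3.141, 0.001, 0.615]
contact_force: [-0.8, 0.3, -0.1]
grip_width: 91.6
finger_force: 0.0
20.7 [427.2 270.2 233.1] [-3.141e+00  1.000e-03  6.150e-01] q [0.41 0.3  1.56 0.   1.28 1.37] F [-0.8  0.3 -0.1] w 91.6 0.0
```

View pics/w6.png

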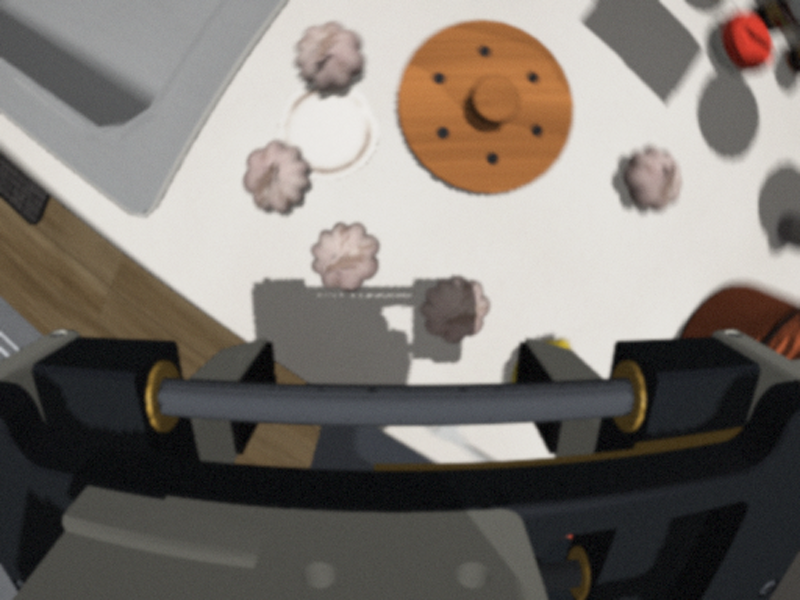

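All five bulbs are still in place: (330,57), (278,177), (346,256), (455,308) and (650,178). The cover outline is centred at (485,107).

```bash
python3 - <<'E'
from h import *
o=get_obs();c=vision.capture('wrist')
for n,p,z in(('g5',(330,57),27),('g4',(278,177),27),('g3',(346,256),27),('g2',(455,308),27),('g1',(649,178),27),('cover',(485,107),14),('cknobtop',(495,97),48)):
    x=watz(c,o,*w8(p),z);print(n,x.round(1),np.round(R.from_euler('xyz',o['tcp_rot']).as_matrix().T@(x-o['tool_pos'])/1000,4))
E
```

```text
g5 [534.3 405.8  27. ] [ 0.1656 -0.0501  0.2059]
g4 [432.  385.8  27. ] [ 0.0702 -0.0921  0.206 ]
g3 [409.6 305.   27. ] [ 0.0056 -0.0386  0.2061]
g2 [424.5 207.4  27. ] [-0.0378  0.0501  0.2061]
g1 [616.  134.4  27. ] [0.0777 0.2194 0.2059]
cover [573.4 282.5  14. ] [0.1273 0.0734 0.2189]
cknobtop [576.5 283.4  48. ] [0.1303 0.0745 0.1849]
```

```bash
python3 -m pendant '{"dp":[[-0.008,0.010,0.005],[-0.022,0.028,0.03],[-0.034,0.044,0.07],[-0.038,0.050,0.12],[-0.038,0.050,0.165],[-0.038,0.050,0.20],[-0.038,0.050,0.22],[-0.038,0.050,0.225]],"rotation":[[0,0,0],[0,0,0],[0,0,0],[0,0,0],[0,0,0],[0,0,0],[0,0,0],[0,0,0]]}' 0.0918
python3 -m pendant '{"dp":[[0,0,0],[0,0,0],[0,0,0],[0,0,0],[0,0,0],[0,0,-0.01],[0,0,-0.03],[0,0,-0.06]],"rotation":[[0,0,0],[0,0,0],[0,0,0],[0,0,0],[0,0,0],[0,0,0],[0,0,0],[0,0,0]]}' 0
```

```text
time: 21.8
tool_pos: [425.3, 206.6, 7.3]
tcp_rot: [-3.141, 0.003, 0.622]
contact_force: [0.1, 0.5, -0.1]
grip_width: 91.6
finger_force: 0.0
time: 22.8
tool_pos: [426.0, 207.2, 69.0]
tcp_rot: [-3.141, 0.002, 0.62]
contact_force: [1.1, 0.0, 0.1]
grip_width: 54.8
finger_force: 30.0
```

```bash
python3 -m pendant '{"dp":[[0,0.002,-0.035],[-0.002,0.015,-0.075],[-0.005,0.045,-0.105],[-0.009,0.09,-0.11],[-0.013,0.14,-0.11],[-0.016,0.19,-0.11],[-0.019,0.235,-0.11],[-0.022,0.27,-0.11]],"rotation":[[0,0,0],[0,0,0],[0,0,0],[0,0,0],[0,0,0],[0,0,0],[0,0,0],[0,0,0]]}'
python3 -m pendant '{"dp":[[-0.001,0.025,0],[-0.002,0.04,0],[-0.002,0.048,0],[-0.002,0.05,0.01],[-0.002,0.05,0.03],[-0.002,0.05,0.06],[-0.002,0.05,0.08],[-0.002,0.05,0.09]],"rotation":[[0,0,0],[0,0,0],[0,0,0],[0,0,0],[0,0,0],[0,0,0],[0,0,0],[0,0,0]]}'
python3 -c "
from h import *;pr()
print(delta([589,-67,85]))"
```

```text
time: 23.8
tool_pos: [566.0, -26.9, 178.9]
tcp_rot: [3.141, -0.0, 0.619]
contact_force: [0.4, 0.8, 0.3]
grip_width: 54.7
finger_force: 30.0
time: 24.8
tool_pos: [591.8, -66.0, 86.9]
tcp_rot: [-3.139, 0.002, 0.621]
contact_force: [-0.1, -0.3, -0.5]
grip_width: 55.0
finger_force: 30.0
24.8 [591.8 -66.   86.9] [-3.139e+00  2.000e-03  6.210e-01] q [-0.24  0.61  1.5   0.    1.04  0.71] F [-0.1 -0.3 -0.5] w 55.0 30.0
(array([-0.0029, -0.0008,  0.0019]), np.float64(0.6207144014581887))
```

```bash
python3 -m pendant '{"dp":[[-0.003,-0.001,0.002],[-0.003,-0.001,0.002],[-0.003,-0.001,0.002],[-0.003,-0.001,-0.01],[-0.003,-0.001,-0.03],[-0.003,-0.001,-0.055],[-0.003,-0.001,-0.08],[-0.003,-0.001,-0.095]],"rotation":[[0,0,0],[0,0,0],[0,0,0],[0,0,0],[0,0,0],[0,0,0],[0,0,0],[0,0,0]]}' 0.066
python3 -m pendant '{"dp":[[0.002,-0.01,0],[0.006,-0.035,0],[0.013,-0.075,0],[0.022,-0.125,0],[0.031,-0.18,0],[0.041,-0.235,0],[0.05,-0.29,0],[0.058,-0.335,0]],"rotation":[[0,0,0],[0,0,-0.1],[0,0,-0.25],[0,0,-0.4],[0,0,-0.55],[0,0,-0.7],[0,0,-0.85],[0,0,-0.95]]}' 0.0918
python3 - <<'E'
from h import *
pr();print(delta([409.6,305,8]));c=vision.capture('wrist');show(c,'pics/w7.png')
E
```

```text
time: 25.8
tool_pos: [591.0, -68.4, 186.5]
tcp_rot: [3.138, -0.003, 0.62]
contact_force: [-0.0, 0.5, 0.3]
grip_width: 65.8
finger_force: 0.0
time: 26.8
tool_pos: [440.4, 240.3, 182.7]
tcp_rot: [-3.14, 0.0, 1.575]
contact_force: [0.7, 0.3, -0.2]
grip_width: 92.0
finger_force: 0.0
26.8 [440.4 240.3 182.7] [-3.14   0.     1.575] q [0.35 0.34 1.65 0.   1.15 0.34] F [ 0.7  0.3 -0.2] w 92.0 0.0
(array([ 0.0648, -0.0303,  0.1748]), np.float64(1.5746204066045841))
```

View pics/w7.png

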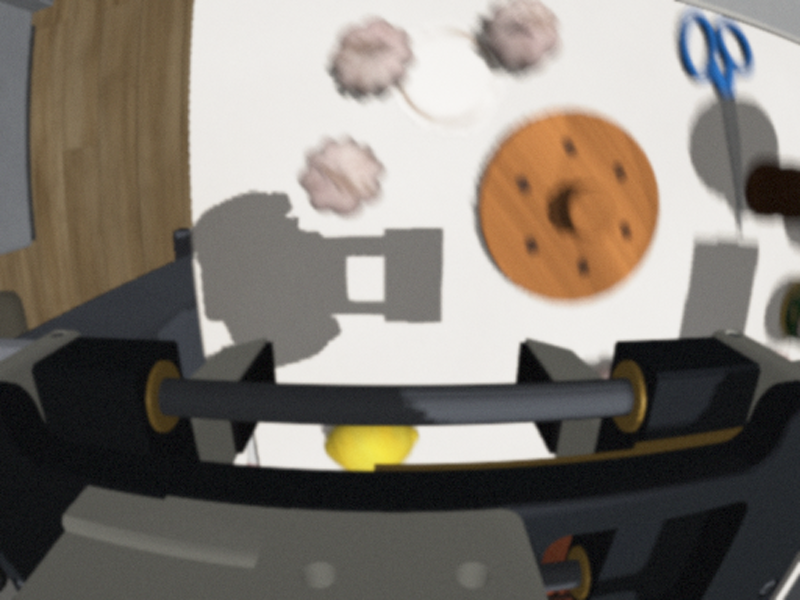

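Bulbs now show at (342,175), (371,57) and (518,35), with the cover centred near (569,204). I'll check these against the earlier positions.

```bash
python3 - <<'E'
from h import *
o=get_obs();c=vision.capture('wrist')
for n,p,z in(('g5',(518,35),27),('g4',(371,57),27),('g3',(342,175),27),('cover',(569,204),14)):
    x=watz(c,o,*w8(p),z);print(n,x.round(1),np.round(R.from_euler('xyz',o['tcp_rot']).as_matrix().T@(x-o['tool_pos'])/1000,4))
E
```

```text
g5 [521.8 415.7  27. ] [0.1705 0.0859 0.1558]
g4 [421.3 394.5  27. ] [ 0.1503 -0.0148  0.1561]
g3 [402.5 312.9  27. ] [ 0.0689 -0.0344  0.156 ]
cover [566.2 296.8  14. ] [0.0511 0.1292 0.1685]
```

```bash
python3 - <<'E'
from h import *
pr();c=vision.capture('wrist')
o=dict(tool_pos=np.array([440.4,240.3,182.7]),tcp_rot=np.array([-3.14,0,1.5746]))
for n,p,z in(('g5',(518,35),27),('g4',(371,57),27),('g3',(342,175),27),('cover',(569,204),14)): print(n,watz(c,o,*w8(p),z).round(1))
print(delta([407,306,8]))
E
```

```text
26.9 [439.5 241.8 182.7] [-3.139e+00 -1.000e-03  1.577e+00] q [0.35 0.34 1.65 0.   1.15 0.34] F [ 0.1 -0.5 -0.7] w 91.6 0.0
g5 [525.3 411.1  27. ]
g4 [424.8 390.4  27. ]
g3 [405.5 309.   27. ]
cover [569.1 291.9  14. ]
(array([ 0.066 , -0.0332,  0.1748]), np.float64(1.5735631351246497))
```

```bash
python3 -m pendant '{"dp":[[0.012,-0.006,0.005],[0.034,-0.017,0.02],[0.054,-0.027,0.05],[0.066,-0.033,0.09],[0.066,-0.033,0.13],[0.066,-0.033,0.16],[0.066,-0.033,0.172],[0.066,-0.033,0.175]],"rotation":[[0,0,-0.02],[0,0,-0.05],[0,0,-0.08],[0,0,-0.08],[0,0,-0.08],[0,0,-0.08],[0,0,-0.08],[0,0,-0.08]]}'
python3 -m pendant '{"dp":[[0,0,0],[0,0,0],[0,0,0],[0,0,0],[0,0,0],[0,0,-0.01],[0,0,-0.03],[0,0,-0.06]],"rotation":[[0,0,0],[0,0,0],[0,0,0],[0,0,0],[0,0,0],[0,0,0],[0,0,0],[0,0,0]]}' 0
python3 -c "
from h import *
pr();print(delta([568,-110,180]))"
```

```text
time: 27.95
tool_pos: [409.7, 304.1, 8.1]
tcp_rot: [-3.141, 0.0, 1.649]
contact_force: [-0.6, 0.6, -0.3]
grip_width: 91.7
finger_force: 0.0
time: 28.95
tool_pos: [409.0, 304.2, 68.9]
tcp_rot: [-3.14, 0.001, 1.65]
contact_force: [-0.5, 0.6, -0.7]
grip_width: 57.3
finger_force: 30.0
28.95 [409.  304.2  68.9] [-3.14e+00  1.00e-03  1.65e+00] q [0.49 0.5  1.77 0.   0.87 0.41] F [-0.5  0.6 -0.7] w 57.3 30.0
(array([-0.4255,  0.1256, -0.111 ]), np.float64(1.6497817440515876))
```

```bash
python3 -m pendant '{"dp":[[-0.002,0.001,-0.035],[-0.013,0.004,-0.075],[-0.042,0.012,-0.105],[-0.085,0.025,-0.111],[-0.132,0.039,-0.111],[-0.183,0.054,-0.111],[-0.234,0.069,-0.111],[-0.285,0.084,-0.111]],"rotation":[[0,0,0],[0,0,0],[0,0,0],[0,0,0],[0,0,0],[0,0,0],[0,0,0],[0,0,0]]}'
python3 -m pendant '{"dp":[[-0.05,0.015,0],[-0.09,0.027,0],[-0.118,0.035,0],[-0.134,0.04,0],[-0.140,0.041,0.015],[-0.140,0.041,0.045],[-0.140,0.041,0.075],[-0.140,0.041,0.094]],"rotation":[[0,0,0],[0,0,0],[0,0,0],[0,0,0],[0,0,0],[0,0,0],[0,0,0],[0,0,0]]}'
python3 -m pendant '{"dp":[[0,0,0],[0,0,0],[0,0,0],[0,0,0],[0,0,-0.01],[0,0,-0.03],[0,0,-0.06],[0,0,-0.095]],"rotation":[[0,0,0],[0,0,0],[0,0,0],[0,0,0],[0,0,0],[0,0,0],[0,0,0],[0,0,0]]}' 0.066
python3 -c "
from h import *
pr();print(delta([431,385,180]))"
```

```text
time: 29.95
tool_pos: [516.1, 25.4, 180.1]
tcp_rot: [3.141, -0.0, 1.65]
contact_force: [0.1, 0.4, -0.3]
grip_width: 57.6
finger_force: 30.0
time: 30.95
tool_pos: [566.3, -107.7, 83.1]
tcp_rot: [-3.139, -0.002, 1.651]
contact_force: [0.5, 0.1, -0.9]
grip_width: 57.6
finger_force: 30.0
time: 31.95
tool_pos: [567.9, -109.6, 182.2]
tcp_rot: [3.141, 0.0, 1.649]
contact_force: [0.7, 0.5, 0.4]
grip_width: 66.3
finger_force: 0.0
31.95 [ 567.9 -109.6  182.2] [3.141 0.    1.649] q [-0.32  0.48  1.44 -0.    1.22 -0.4 ] F [0.7 0.5 0.4] w 66.3 0.0
(array([ 0.5039, -0.0976,  0.0019]), np.float64(1.6494884435999388))
```

```bash
python3 -m pendant '{"dp":[[0.015,-0.003,0],[0.05,-0.01,0],[0.1,-0.02,0],[0.156,-0.03,0],[0.212,-0.041,0],[0.267,-0.052,0],[0.323,-0.063,0],[0.378,-0.073,0]],"rotation":[[0,0,0],[0,0,0],[0,0,0],[0,0,0],[0,0,0],[0,0,0],[0,0,0],[0,0,0]]}' 0.0918
python3 -m pendant '{"dp":[[0.045,-0.009,0],[0.08,-0.016,0],[0.1,-0.02,0],[0.115,-0.022,0],[0.122,-0.024,0],[0.126,-0.025,0],[0.126,-0.025,0],[0.126,-0.025,0]],"rotation":[[0,0,0.06],[0,0,0.17],[0,0,0.3],[0,0,0.44],[0,0,0.58],[0,0,0.72],[0,0,0.86],[0,0,1.0]]}'
python3 - <<'E'
from h import *
pr();c=vision.capture('wrist')
o=dict(tool_pos=np.array([427.2,270.2,233.1]),tcp_rot=np.array([-3.141,0.001,.615]))
for p in((145,215),(150,205),(255,75),(290,0),(0,120)): print(p,watz(c,o,*w8(p),0).round(1))
E
```

```text
time: 32.95
tool_pos: [464.0, 263.6, 180.5]
tcp_rot: [3.141, -0.0, 1.65]
contact_force: [0.6, 0.3, -0.0]
grip_width: 91.5
finger_force: 0.0
time: 33.95
tool_pos: [429.7, 385.5, 180.3]
tcp_rot: [-3.142, 0.0, 0.645]
contact_force: [-0.4, -0.0, 0.1]
grip_width: 91.4
finger_force: 0.0
33.95 [429.7 385.5 180.3] [-3.142  0.     0.645] q [0.6  0.48 1.45 0.   1.22 1.52] F [-0.4 -0.   0.1] w 91.4 0.0
(145, 215) [328.3 484.8   0. ]
(150, 205) [339.3 484.8   0. ]
(255, 75) [489.7 460.5   0. ]
(290, 0) [562.2 475.6   0. ]
(0, 120) [311.9 719.5  -0. ]
```

```bash
python3 -m pendant '{"dp":[[0,0,0.008],[0,0,0.035],[0,0,0.075],[0,0,0.115],[0,0,0.145],[0,0,0.163],[0,0,0.171],[0,0,0.172]],"rotation":[[0,0,0],[0,0,0],[0,0,0],[0,0,0],[0,0,0],[0,0,0],[0,0,0],[0,0,0]]}'
python3 -m pendant '{"dp":[[0,0,0],[0,0,0],[0,0,0],[0,0,0],[0,0,0],[0,0,-0.01],[0,0,-0.03],[0,0,-0.06]],"rotation":[[0,0,0],[0,0,0],[0,0,0],[0,0,0],[0,0,0],[0,0,0],[0,0,0],[0,0,0]]}' 0
python3 -c "
from h import *
pr();print(delta([541,-71,180]))"
```

```text
time: 35.0
tool_pos: [430.1, 385.3, 8.2]
tcp_rot: [-3.142, 0.001, 0.651]
contact_force: [0.1, -0.5, 0.2]
grip_width: 91.9
finger_force: 0.0
time: 36.0
tool_pos: [429.9, 385.0, 68.9]
tcp_rot: [-3.142, 0.002, 0.65]
contact_force: [0.0, 1.5, -0.6]
grip_width: 53.3
finger_force: 30.0
36.0 [429.9 385.   68.9] [-3.142e+00  2.000e-03  6.500e-01] q [ 0.6   0.6   1.57 -0.    0.97  1.52] F [ 0.   1.5 -0.6] w 53.3 30.0
(array([-0.1876,  0.4303, -0.1108]), np.float64(0.6497862286859317))
```

```bash
python3 -m pendant '{"dp":[[-0.003,0.008,-0.035],[-0.015,0.034,-0.075],[-0.032,0.073,-0.105],[-0.051,0.116,-0.111],[-0.071,0.163,-0.111],[-0.092,0.211,-0.111],[-0.113,0.258,-0.111],[-0.133,0.305,-0.111]],"rotation":[[0,0,0],[0,0,0],[0,0,0],[0,0,0],[0,0,0],[0,0,0],[0,0,0],[0,0,0]]}'
python3 -m pendant '{"dp":[[-0.02,0.046,0],[-0.035,0.082,0],[-0.045,0.103,0],[-0.051,0.116,0],[-0.054,0.124,0],[-0.055,0.125,0],[-0.055,0.125,0],[-0.055,0.125,0]],"rotation":[[0,0,0.1],[0,0,0.25],[0,0,0.4],[0,0,0.55],[0,0,0.7],[0,0,0.85],[0,0,1.0],[0,0,1.08]]}'
python3 -c "
from h import *
pr();print(delta([541,-71,85]))"
```

```text
time: 37.0
tool_pos: [509.1, 60.3, 180.2]
tcp_rot: [3.141, -0.001, 0.65]
contact_force: [1.0, -0.2, 0.4]
grip_width: 53.0
finger_force: 30.0
time: 38.0
tool_pos: [540.6, -70.9, 180.0]
tcp_rot: [-3.142, -0.0, -0.434]
contact_force: [0.3, -0.2, -0.8]
grip_width: 52.9
finger_force: 30.0
38.0 [540.6 -70.9 180. ] [-3.142 -0.    -0.434] q [-0.27  0.42  1.54 -0.    1.18  1.73] F [ 0.3 -0.2 -0.8] w 52.9 30.0
(array([ 0.0004, -0.0001,  0.095 ]), np.float64(-0.43380521920186865))
```

```bash
python3 -m pendant '{"dp":[[0,0,0.01],[0,0,0.03],[0,0,0.055],[0,0,0.08],[0,0,0.092],[0,0,0.095],[0,0,0.095],[0,0,0.095]],"rotation":[[0,0,0],[0,0,0],[0,0,0],[0,0,0],[0,0,0],[0,0,0],[0,0,0],[0,0,0]]}'
python3 -m pendant '{"dp":[[0,0,0],[0,0,0],[0,0,0],[0,0,0],[0,0,-0.01],[0,0,-0.03],[0,0,-0.06],[0,0,-0.095]],"rotation":[[0,0,0],[0,0,0],[0,0,0],[0,0,0],[0,0,0],[0,0,0],[0,0,0],[0,0,0]]}' 0.066
python3 -m pendant '{"dp":[[0,0,0],[0,0,0]],"rotation":[[0,0,0],[0,0,0]]}' 0.0918
python3 - <<'E'
from h import *
pr();c=vision.capture('wrist');show(c,'pics/w8.png')
print(delta([617,134,180]),delta([529,410,180]))
E
```

```text
time: 39.0
tool_pos: [541.3, -70.9, 85.3]
tcp_rot: [-3.141, -0.002, -0.43]
contact_force: [-0.5, -1.0, 0.4]
grip_width: 53.3
finger_force: 30.0
time: 40.0
tool_pos: [540.5, -70.7, 180.8]
tcp_rot: [-3.142, 0.0, -0.43]
contact_force: [0.4, -0.2, 0.8]
grip_width: 65.9
finger_force: 0.0
time: 40.25
tool_pos: [540.4, -70.6, 179.4]
tcp_rot: [-3.142, 0.0, -0.43]
contact_force: [-0.4, 0.0, 0.4]
grip_width: 81.7
finger_force: 0.0
40.25 [540.4 -70.6 179.4] [-3.142  0.    -0.43 ] q [-0.27  0.42  1.54  0.    1.18  1.73] F [-0.4  0.   0.4] w 81.7 0.0
(array([-0.0155, -0.218 , -0.0012]), np.float64(-0.4301806080378465)) (array([-0.2106, -0.4321, -0.0009]), np.float64(-0.4301806080378465))
```

View pics/w8.png

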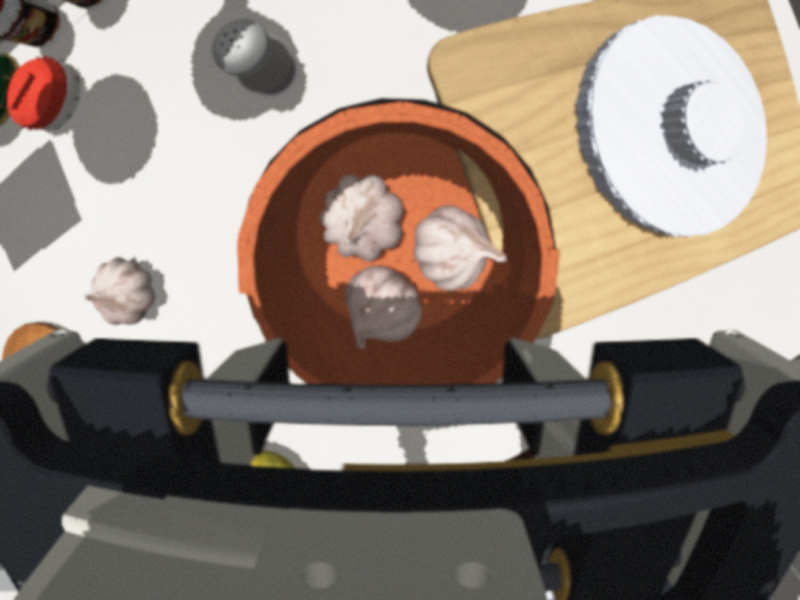

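Three bulbs lie on the crock floor and the lid sits on the board knob up, with margin. The next bulb is at (123,292).

```bash
python3 - <<'E'
from h import *
o=get_obs();c=vision.capture('wrist');pr()
x=watz(c,o,*w8((123,291)),27);print(x.round(1),np.round(R.from_euler('xyz',o['tcp_rot']).as_matrix().T@(x-o['tool_pos'])/1000,4))
P=[watz(c,o,*w8(p),50).round(1) for p in((650,15),(580,110),(690,237),(768,120))];print(circ(P))
E
```

```text
40.35 [540.1 -70.6 178.6] [ 3.141e+00  2.000e-03 -4.300e-01] q [-0.27  0.42  1.54  0.    1.18  1.73] F [-0.3 -0.7  0.5] w 88.7 0.0
[621.2 127.4  27. ] [-0.0087 -0.2138  0.1518]
(array([ 562.6, -305.7,   83.8]), array([-2.9,  3. , -2.3,  2.2]))
```

```bash
python3 -m pendant '{"dp":[[0,-0.012,0],[-0.002,-0.045,0],[-0.005,-0.09,0],[-0.008,-0.135,0],[-0.01,-0.175,0],[-0.012,-0.203,0],[-0.012,-0.216,0],[-0.012,-0.216,0]],"rotation":[[0,0,0],[0,0,0],[0,0,0],[0,0,0],[0,0,0],[0,0,0],[0,0,0],[0,0,0]]}' 0.0918
python3 -m pendant '{"dp":[[0,0,0.008],[0,0,0.035],[0,0,0.075],[0,0,0.115],[0,0,0.145],[0,0,0.163],[0,0,0.171],[0,0,0.172]],"rotation":[[0,0,0],[0,0,0],[0,0,0],[0,0,0],[0,0,0],[0,0,0],[0,0,0],[0,0,0]]}'
python3 -m pendant '{"dp":[[0,0,0],[0,0,0],[0,0,0],[0,0,0],[0,0,0],[0,0,-0.01],[0,0,-0.03],[0,0,-0.06]],"rotation":[[0,0,0],[0,0,0],[0,0,0],[0,0,0],[0,0,0],[0,0,0],[0,0,0],[0,0,0]]}' 0
python3 -c "
from h import *
pr();print(delta([591,-94,185]))"
```

```text
time: 41.35
tool_pos: [619.8, 131.2, 178.9]
tcp_rot: [3.141, 0.001, -0.429]
contact_force: [-0.6, -0.3, 0.2]
grip_width: 91.9
finger_force: 0.0
time: 42.35
tool_pos: [620.2, 130.4, 7.8]
tcp_rot: [-3.141, -0.001, -0.431]
contact_force: [-1.0, 0.5, -0.2]
grip_width: 91.6
finger_force: 0.0
time: 43.35
tool_pos: [619.3, 130.5, 67.8]
tcp_rot: [3.141, 0.002, -0.43]
contact_force: [0.5, 0.5, -0.6]
grip_width: 55.4
finger_force: 29.7
43.35 [619.3 130.5  67.8] [ 3.141e+00  2.000e-03 -4.300e-01] q [0.09 0.69 1.4  0.   1.06 2.09] F [ 0.5  0.5 -0.6] w 55.4 29.7
(array([ 0.0677,  0.2159, -0.1172]), np.float64(-0.4302433053785215))
```

```bash
python3 -m pendant '{"dp":[[0.001,0.002,-0.035],[0.004,0.012,-0.08],[0.012,0.04,-0.112],[0.026,0.083,-0.117],[0.04,0.127,-0.117],[0.053,0.168,-0.117],[0.062,0.2,-0.117],[0.067,0.215,-0.117]],"rotation":[[0,0,0],[0,0,0],[0,0,0],[0,0,0],[0,0,0],[0,0,0],[0,0,0],[0,0,0]]}'
python3 -m pendant '{"dp":[[0.001,0.001,0.005],[0.001,0.001,0.02],[0.001,0.001,0.045],[0.001,0.001,0.07],[0.001,0.001,0.088],[0.001,0.001,0.097],[0.001,0.001,0.1],[0.001,0.001,0.1]],"rotation":[[0,0,0],[0,0,0],[0,0,0],[0,0,0],[0,0,0],[0,0,0],[0,0,0],[0,0,0]]}'
```

```text
time: 44.35
tool_pos: [590.8, -94.4, 185.0]
tcp_rot: [-3.142, -0.0, -0.432]
contact_force: [0.2, 0.0, -1.2]
grip_width: 55.4
finger_force: 29.7
time: 45.35
tool_pos: [591.9, -93.8, 84.8]
tcp_rot: [-3.141, -0.0, -0.43]
contact_force: [0.0, -0.2, -0.7]
grip_width: 55.7
finger_force: 29.7
```

```bash
python3 -m pendant '{"dp":[[0,0,0],[0,0,0],[0,0,0],[0,0,0],[0,0,-0.01],[0,0,-0.03],[0,0,-0.06],[0,0,-0.1]],"rotation":[[0,0,0],[0,0,0],[0,0,0],[0,0,0],[0,0,0],[0,0,0],[0,0,0],[0,0,0]]}' 0.066
python3 -m pendant '{"dp":[[-0.006,-0.01,0],[-0.022,-0.036,0],[-0.048,-0.078,0],[-0.078,-0.126,0],[-0.108,-0.175,0],[-0.138,-0.223,0],[-0.167,-0.27,0],[-0.194,-0.313,0]],"rotation":[[0,0,0],[0,0,0],[0,0,0],[0,0,0],[0,0,0],[0,0,0],[0,0,0],[0,0,0]]}' 0.0918
python3 -m pendant '{"dp":[[-0.025,-0.04,0],[-0.045,-0.073,0],[-0.06,-0.097,0],[-0.068,-0.11,0],[-0.072,-0.117,0],[-0.073,-0.119,0],[-0.073,-0.119,0],[-0.073,-0.119,0]],"rotation":[[0,0,-0.08],[0,0,-0.2],[0,0,-0.34],[0,0,-0.49],[0,0,-0.64],[0,0,-0.79],[0,0,-0.94],[0,0,-1.1]]}'
python3 -m pendant '{"dp":[[0,0,0],[0,0,0],[0,0,0],[0,0,0],[0,0,0],[0,0,0],[0,0,0],[0,0,0]],"rotation":[[0,0,-0.15],[0,0,-0.3],[0,0,-0.45],[0,0,-0.6],[0,0,-0.75],[0,0,-0.85],[0,0,-0.9],[0,0,-0.9]]}'
python3 - <<'E'
from h import *
pr();print(delta([529.5,410,8]))
t=vision.capture('top');crop(t,130,155,210,100,3.8,'pics/t2.png')
a=cv2.imread('pics/tc.png');b=cv2.imread('pics/t2.png');cv2.imwrite('pics/t3.png',np.vstack([a[:250],b]) if 0 else b)
E
```

```text
time: 46.35
tool_pos: [591.5, -93.6, 185.7]
tcp_rot: [-3.141, 0.001, -0.43]
contact_force: [0.5, -0.3, 0.1]
grip_width: 66.3
finger_force: 0.0
time: 47.35
tool_pos: [544.8, 273.8, 184.4]
tcp_rot: [-3.141, 0.001, -0.429]
contact_force: [0.8, -0.1, -0.3]
grip_width: 91.7
finger_force: 0.0
time: 48.35
tool_pos: [528.3, 410.4, 184.1]
tcp_rot: [-3.141, 0.001, 0.676]
contact_force: [-0.9, 0.3, 0.1]
grip_width: 91.8
finger_force: 0.0
time: 49.35
tool_pos: [528.5, 410.3, 184.2]
tcp_rot: [-3.141, -0.0, 1.57]
contact_force: [0.2, 1.1, -0.1]
grip_width: 91.7
finger_force: 0.0
49.35 [528.5 410.3 184.2] [-3.141 -0.     1.57 ] q [0.55 0.64 1.14 0.   1.36 0.55] F [ 0.2  1.1 -0.1] w 91.7 0.0
(array([-0.0003,  0.0011,  0.1762]), np.float64(1.5696965138945878))
```

View pics/t3.png

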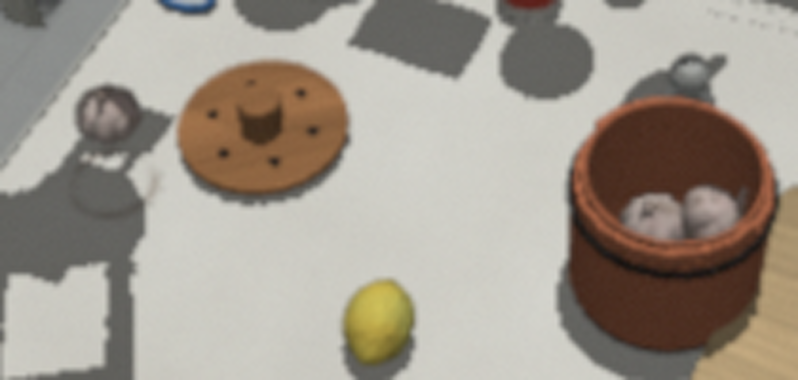

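The last bulb is still at (108,115), the cover hasn't moved, and the bulbs sit well below the crock rim. I'll pick this one up.

```bash
python3 -m pendant '{"dp":[[0,0,0.008],[0,0.001,0.035],[0,0.001,0.075],[0,0.001,0.115],[0,0.001,0.147],[0,0.001,0.167],[0,0.001,0.174],[0,0.001,0.176]],"rotation":[[0,0,0],[0,0,0],[0,0,0],[0,0,0],[0,0,0],[0,0,0],[0,0,0],[0,0,0]]}'
python3 -m pendant '{"dp":[[0,0,0],[0,0,0],[0,0,0],[0,0,0],[0,0,0],[0,0,-0.01],[0,0,-0.03],[0,0,-0.06]],"rotation":[[0,0,0],[0,0,0],[0,0,0],[0,0,0],[0,0,0],[0,0,0],[0,0,0],[0,0,0]]}' 0
python3 -c "
from h import *
pr();print(delta([538.5,-76,185]))"
```

```text
time: 50.4
tool_pos: [530.5, 410.2, 9.0]
tcp_rot: [3.141, -0.001, 1.57]
contact_force: [-0.0, 0.4, -0.5]
grip_width: 91.9
finger_force: 0.0
time: 51.4
tool_pos: [529.9, 409.8, 69.8]
tcp_rot: [-3.141, 0.0, 1.57]
contact_force: [0.2, 0.2, -0.3]
grip_width: 53.5
finger_force: 30.0
51.4 [529.9 409.8  69.8] [-3.141  0.     1.57 ] q [0.54 0.75 1.27 0.   1.12 0.54] F [ 0.2  0.2 -0.3] w 53.5 30.0
(array([-0.4858,  0.009 , -0.1151]), np.float64(1.5698240924229676))
```

```bash
python3 -m pendant '{"dp":[[-0.005,0,-0.035],[-0.025,0,-0.08],[-0.07,0.001,-0.112],[-0.12,0.002,-0.115],[-0.175,0.003,-0.115],[-0.23,0.004,-0.115],[-0.285,0.005,-0.115],[-0.335,0.006,-0.115]],"rotation":[[0,0,0],[0,0,0],[0,0,0],[0,0,0],[0,0,0],[0,0,0],[0,0,0],[0,0,0]]}'
python3 -m pendant '{"dp":[[-0.05,0.001,0],[-0.09,0.002,0],[-0.12,0.002,0],[-0.138,0.003,0],[-0.148,0.003,0],[-0.151,0.003,0],[-0.151,0.003,0],[-0.151,0.003,0]],"rotation":[[0,0,0.08],[0,0,0.2],[0,0,0.34],[0,0,0.49],[0,0,0.64],[0,0,0.79],[0,0,0.94],[0,0,1.1]]}'
python3 -m pendant '{"dp":[[0,0,0],[0,0,0],[0,0,0],[0,0,0],[0,0,0],[0,0,0]],"rotation":[[0,0,0.15],[0,0,0.3],[0,0,0.45],[0,0,0.6],[0,0,0.7],[0,0,0.73]]}'
python3 - <<'E'
from h import *
pr();print(delta([538.5,-76,85]))
E
```

```text
time: 52.4
tool_pos: [535.9, 73.0, 185.3]
tcp_rot: [3.139, -0.0, 1.57]
contact_force: [1.1, -1.2, -0.3]
grip_width: 53.8
finger_force: 30.0
time: 53.4
tool_pos: [538.8, -76.3, 185.1]
tcp_rot: [3.14, -0.002, 0.464]
contact_force: [-0.8, 0.2, -1.0]
grip_width: 53.6
finger_force: 30.0
time: 54.15
tool_pos: [538.9, -76.1, 184.9]
tcp_rot: [-3.141, -0.002, -0.261]
contact_force: [-0.3, -0.2, 0.5]
grip_width: 54.0
finger_force: 30.0
54.15 [538.9 -76.1 184.9] [-3.141e+00 -2.000e-03 -2.610e-01] q [-0.28  0.41  1.54  0.    1.19  1.55] F [-0.3 -0.2  0.5] w 54.0 30.0
(array([-0.0006, -0.    ,  0.0999]), np.float64(-0.2607890296067241))
```

```bash
python3 -m pendant '{"dp":[[0,0,0.008],[0,0,0.025],[0,0,0.045],[0,0,0.065],[0,0,0.08],[0,0,0.09],[0,0,0.095],[0,0,0.097]],"rotation":[[0,0,0],[0,0,0],[0,0,0],[0,0,0],[0,0,0],[0,0,0],[0,0,0],[0,0,0]]}'
python3 -m pendant '{"dp":[[0,0,0],[0,0,0],[0,0,0],[0,0,0],[0,0,-0.01],[0,0,-0.03],[0,0,-0.06],[0,0,-0.1]],"rotation":[[0,0,0],[0,0,0],[0,0,0],[0,0,0],[0,0,0],[0,0,0],[0,0,0],[0,0,0]]}' 0.066
python3 -m pendant '{"dp":[[0,0,0],[0,0,0]],"rotation":[[0,0,0],[0,0,0]]}' 0.0918
python3 - <<'E'
from h import *
pr();c=vision.capture('wrist')
t=vision.capture('top')
a=cv2.resize(c['pixels'][:260,:,::-1],(800,406),interpolation=cv2.INTER_CUBIC)
b=cv2.resize(t['pixels'][150:250,110:360,::-1],(800,320),interpolation=cv2.INTER_CUBIC)
cv2.imwrite('pics/w9.png',cv2.resize(np.vstack([a,b]),(640,581)))
E
```

```text
time: 55.15
tool_pos: [538.8, -76.2, 86.6]
tcp_rot: [-3.142, -0.0, -0.26]
contact_force: [-0.3, -0.0, -0.7]
grip_width: 53.8
finger_force: 30.0
time: 56.15
tool_pos: [538.2, -76.0, 187.5]
tcp_rot: [-3.141, 0.001, -0.26]
contact_force: [1.5, -1.2, 0.1]
grip_width: 65.8
finger_force: 0.0
time: 56.4
tool_pos: [538.3, -76.0, 186.4]
tcp_rot: [-3.142, 0.0, -0.26]
contact_force: [-0.3, -0.1, -0.5]
grip_width: 81.4
finger_force: 0.0
56.4 [538.3 -76.  186.4] [-3.142  0.    -0.26 ] q [-0.28  0.41  1.54  0.    1.2   1.55] F [-0.3 -0.1 -0.5] w 81.4 0.0
```

View pics/w9.png

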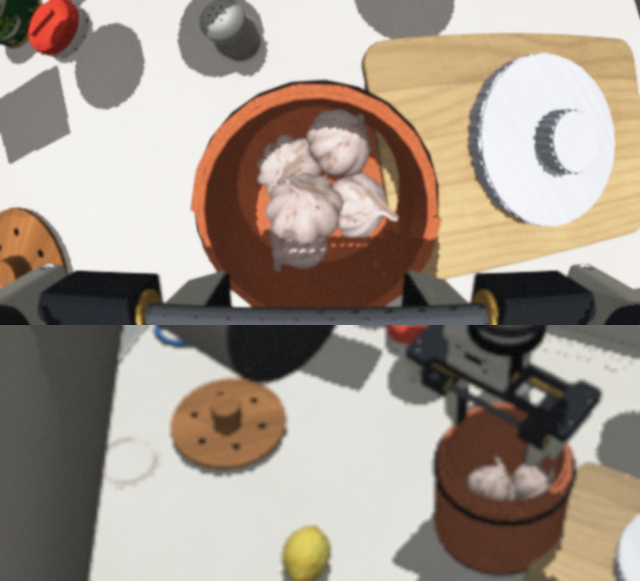

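All five bulbs are in the crock, below the rim, and the lemon and cover are untouched. Now the cover.

```bash
python3 - <<'E'
from h import *
pr();c=vision.capture('wrist')
o=dict(tool_pos=np.array([540.4,-70.6,179.4]),tcp_rot=np.array([-3.142,0,-.43]))
print(circ([watz(c,o,*w8(p),136) for p in((238,275),(558,275),(400,100),(270,170),(530,170))]))
print(delta([574.5,283,21]))
E
```

```text
56.5 [537.9 -75.9 185.5] [-3.141e+00  2.000e-03 -2.600e-01] q [-0.28  0.41  1.54  0.    1.2   1.55] F [ 0.7 -0.4 -0.7] w 89.1 0.0
(array([565.8, -83.5,  74. ]), array([ 0.6, -0.1,  0.9, -1.2, -0.3]))
(array([-0.0567, -0.3562,  0.1646]), np.float64(-0.2602239807429181))
```

```bash
python3 -m pendant '{"dp":[[-0.003,-0.018,0],[-0.01,-0.06,0],[-0.018,-0.115,0],[-0.027,-0.17,0],[-0.036,-0.225,0],[-0.045,-0.28,0],[-0.052,-0.325,0],[-0.056,-0.35,0]],"rotation":[[0,0,0],[0,0,0],[0,0,0],[0,0,0],[0,0,0],[0,0,0],[0,0,0],[0,0,0]]}' 0.0918
python3 -m pendant '{"dp":[[0,-0.005,0.005],[-0.001,-0.006,0.025],[-0.001,-0.006,0.06],[-0.001,-0.006,0.1],[-0.001,-0.006,0.135],[-0.001,-0.006,0.155],[-0.001,-0.006,0.163],[-0.001,-0.006,0.164]],"rotation":[[0,0,0],[0,0,0],[0,0,0],[0,0,0],[0,0,0],[0,0,0],[0,0,0],[0,0,0]]}'
python3 -m pendant '{"dp":[[0,0,0],[0,0,0],[0,0,0],[0,0,0],[0,0,0],[0,0,0]],"rotation":[[0,0,0],[0,0,0],[0,0,0],[0,0,0],[0,0,0],[0,0,0]]}' 0
python3 -m pendant '{"dp":[[0,0,0],[0,0,0],[0,0,0],[0,0,0]],"rotation":[[0,0,0],[0,0,0],[0,0,0],[0,0,0]]}' 0.07
```

```text
time: 57.55
tool_pos: [573.4, 280.2, 185.7]
tcp_rot: [3.142, 0.001, -0.257]
contact_force: [0.1, -1.0, 0.4]
grip_width: 91.5
finger_force: 0.0
time: 58.55
tool_pos: [575.1, 282.1, 22.4]
tcp_rot: [3.141, 0.0, -0.261]
contact_force: [0.0, -0.2, -0.4]
grip_width: 91.8
finger_force: 0.0
time: 59.3
tool_pos: [575.2, 282.7, 22.6]
tcp_rot: [-3.141, -0.0, -0.26]
contact_force: [-0.3, 0.9, 0.5]
grip_width: 37.2
finger_force: 30.0
time: 59.8
tool_pos: [575.1, 282.5, 22.5]
tcp_rot: [-3.142, 0.0, -0.26]
contact_force: [-0.5, 0.4, 0.5]
grip_width: 69.0
finger_force: 0.0
```

Next, a quarter turn and a second grip to centre the other axis, then a lift.

```bash
python3 -m pendant '{"dp":[[0,0,0],[0,0,0],[0,0,0],[0,0,0],[0,0,0],[0,0,0],[0,0,0],[0,0,0]],"rotation":[[0,0,-0.1],[0,0,-0.27],[0,0,-0.44],[0,0,-0.61],[0,0,-0.78],[0,0,-0.95],[0,0,-1.12],[0,0,-1.29]]}'
python3 -m pendant '{"dp":[[0,0,0],[0,0,0.001],[0,0,0.001],[0,0,0.001]],"rotation":[[0,0,-0.15],[0,0,-0.28],[0,0,-0.28],[0,0,-0.28]]}'
python3 -m pendant '{"dp":[[0,0,0],[0,0,0],[0,0,0],[0,0,0],[0,0,0],[0,0,-0.01],[0,0,-0.03],[0,0,-0.06]],"rotation":[[0,0,0],[0,0,0],[0,0,0],[0,0,0],[0,0,0],[0,0,0],[0,0,0],[0,0,0]]}' 0
python3 -c "
from h import *
pr();print(delta([566,-83,190]),get_obs()['moment'])"
```

```text
time: 60.8
tool_pos: [575.2, 282.6, 22.5]
tcp_rot: [-3.142, -0.0, 1.035]
contact_force: [0.3, 0.4, -0.8]
grip_width: 70.1
finger_force: 0.0
time: 61.3
tool_pos: [575.2, 282.6, 21.6]
tcp_rot: [3.142, -0.0, 1.307]
contact_force: [0.1, 0.2, 0.1]
grip_width: 69.6
finger_force: 0.0
time: 62.3
tool_pos: [574.6, 282.3, 81.7]
tcp_rot: [-3.14, 0.001, 1.31]
contact_force: [0.3, -0.8, -2.9]
grip_width: 37.0
finger_force: 30.0
62.3 [574.6 282.3  81.7] [-3.14e+00  1.00e-03  1.31e+00] q [0.34 0.68 1.36 0.   1.1  0.6 ] F [ 0.3 -0.8 -2.9] w 37.0 30.0
(array([-0.3553,  0.0858, -0.108 ]), np.float64(1.3097565391176602)) [-0.04376146  0.0510193  -0.0629129 ]
```

```bash
python3 -m pendant '{"dp":[[-0.001,0,-0.035],[-0.01,0.003,-0.075],[-0.035,0.008,-0.103],[-0.07,0.017,-0.108],[-0.115,0.028,-0.108],[-0.165,0.04,-0.108],[-0.215,0.052,-0.108],[-0.265,0.064,-0.108]],"rotation":[[0,0,0],[0,0,0],[0,0,0],[0,0,0],[0,0,0],[0,0,0],[0,0,0],[0,0,0]]}'
python3 -m pendant '{"dp":[[-0.04,0.01,0],[-0.066,0.016,0],[-0.082,0.02,0],[-0.089,0.022,0],[-0.09,0.022,0],[-0.09,0.022,0],[-0.09,0.022,0],[-0.09,0.022,0]],"rotation":[[0,0,0],[0,0,0],[0,0,0],[0,0,0],[0,0,0],[0,0,0],[0,0,0],[0,0,0]]}'
python3 -c "
from h import *
pr();print(delta([566,-83,160]),get_obs()['moment'])"
```

```text
time: 63.3
tool_pos: [568.4, 8.4, 190.2]
tcp_rot: [3.141, -0.0, 1.31]
contact_force: [0.7, 0.5, -1.7]
grip_width: 37.3
finger_force: 30.0
time: 64.3
tool_pos: [566.7, -82.1, 189.5]
tcp_rot: [3.142, -0.0, 1.311]
contact_force: [-0.7, 0.1, -1.5]
grip_width: 37.2
finger_force: 30.0
64.3 [566.7 -82.1 189.5] [ 3.142 -0.     1.311] q [-0.28  0.46  1.45  0.    1.23 -0.02] F [-0.7  0.1 -1.5] w 37.2 30.0
(array([-0.001 , -0.0004,  0.0295]), np.float64(1.3105350467064527)) [-0.12576965  0.077017    0.06012774]
```

```bash
python3 -m pendant '{"dp":[[-0.001,0,0.005],[-0.001,0,0.015],[-0.001,0,0.025],[-0.001,0,0.03],[-0.001,0,0.032],[-0.001,0,0.034],[-0.001,0,0.035],[-0.001,0,0.035]],"rotation":[[0,0,0],[0,0,0],[0,0,0],[0,0,0],[0,0,0],[0,0,0],[0,0,0],[0,0,0]]}'
python3 -m pendant '{"dp":[[0,0,0.001],[0,0,0.002],[0,0,0.003],[0,0,0.004]],"rotation":[[0,0,0],[0,0,0],[0,0,0],[0,0,0]]}'
```

```text
time: 65.3
tool_pos: [566.4, -83.6, 154.6]
tcp_rot: [3.141, -0.0, 1.31]
contact_force: [-0.3, 0.4, -0.1]
grip_width: 37.5
finger_force: 30.0
time: 65.8
tool_pos: [566.4, -83.6, 150.4]
tcp_rot: [-3.142, -0.0, 1.31]
contact_force: [-0.5, 0.7, -1.2]
grip_width: 37.4
finger_force: 30.0
```

```bash
python3 -m pendant '{"dp":[[0,0,0.0005],[0,0,0.001],[0,0,0.001],[0,0,0.001]],"rotation":[[0,0,0],[0,0,0],[0,0,0],[0,0,0]]}'
python3 -m pendant '{"dp":[[0,0,0],[0,0,0],[0,0,0],[0,0,0],[0,0,-0.005],[0,0,-0.02],[0,0,-0.045],[0,0,-0.075]],"rotation":[[0,0,0],[0,0,0],[0,0,0],[0,0,0],[0,0,0],[0,0,0],[0,0,0],[0,0,0]]}' 0.08
python3 -m pendant '{"dp":[[-0.01,0,-0.005],[-0.04,0,-0.005],[0.0,0.0,-0.01],[0.04,0,-0.01],[0.09,0,-0.01],[0.14,0,-0.01],[0.16,0,-0.01],[0.16,0,-0.01]],"rotation":[[0,0,0],[0,0,0],[0,0,0],[0,0,0],[0,0,0],[0,0,0],[0,0,0],[0,0,0]]}'
python3 - <<'E'
from h import *
pr();s=vision.capture('scene');t=vision.capture('top')
a=cv2.resize(s['pixels'][120:230,220:370,::-1],(640,469),interpolation=cv2.INTER_CUBIC)[:,:400]
b=cv2.resize(t['pixels'][170:310,260:450,::-1],(400,295),interpolation=cv2.INTER_CUBIC)
o=np.zeros((469,800,3),np.uint8);o[:,:400]=a;o[:295,400:]=b;cv2.imwrite('pics/end.png',o)
E
```

```text
time: 66.3
tool_pos: [566.4, -83.6, 149.5]
tcp_rot: [3.142, -0.0, 1.31]
contact_force: [-0.6, 0.7, -0.5]
grip_width: 37.3
finger_force: 30.0
time: 67.3
tool_pos: [566.3, -83.6, 226.1]
tcp_rot: [3.141, -0.0, 1.31]
contact_force: [-0.3, -0.9, 0.3]
grip_width: 79.6
finger_force: 0.0
time: 68.3
tool_pos: [607.5, 71.4, 233.9]
tcp_rot: [-3.141, 0.001, 1.312]
contact_force: [0.7, -0.8, -1.1]
grip_width: 80.0
finger_force: 0.0
68.3 [607.5  71.4 233.9] [-3.141e+00  1.000e-03  1.312e+00] q [-0.01  0.5   1.26 -0.    1.39  0.25] F [ 0.7 -0.8 -1.1] w 80.0 0.0
```

View pics/end.png

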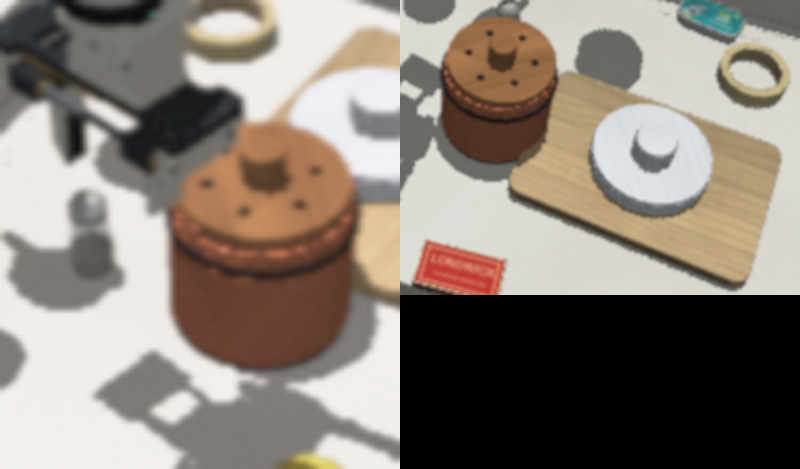

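The cover sits level on the rim, with its knob at (502,55) in the top view. The lid lies knob up, wholly on the board at (652,160), and the salt shaker is still standing.

```bash
python3 -m pendant '{"dp":[[0,0,0],[0,0,0],[0,0,0],[0,0,0]],"rotation":[[0,0,0],[0,0,0],[0,0,0],[0,0,0]]}' >/dev/null; python3 -c "
from plant import workorder;print(workorder.close_job())"
```

```text
the job is handed in; nothing more can be done
None
```

The job is handed in: the lid is on the board knob up, all five garlic bulbs are in the crock, the lemon is left out, and the wooden cover looks level on the rim in the last pictures; the hand-in gave no verdict.

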